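# Set right the mixed-up tool boards

### The job

The three tools lie on one another's boards. Put each one flat on the board that bears its own dark outline, centred on that outline and turned as it shows (cutter jaws on the outline's jaws). Begin by parking one of them on the empty black rubber mat to make room, leave the mat empty at the end, and do not disturb the black hex key and the orange wooden stick beside the boards.

Things in the scene. Friction and masses are not known exactly. Their poses are not given: they have to be found in the camera images.
- sanding_block_mid (a point): Loose wooden sanding block, 46 mm wide (x) by 70 mm long (y) by 24 mm high, about 80 g. This point is its centre, 12 mm above its underside; z up. Grasp it across its 46 mm width. It starts on the side cutters' board.
- side_cutters_mid (a point): Loose side cutters, blue bowed handles, lying flat, rigid: 54 (x) x 141 (y) x 11 mm thick, 160 g; those on the boards, not the pair far back. Starts on the bit block's board. This point: middle of length and thickness (5.5 mm up). Jaws point to -y (tip y = -70 mm), handles to +y, z up. Grasp across both handles at y = +20 to +45 mm, where the sides are parallel; ahead of that it tapers.
- bit_block_mid (a point): Loose wooden block with six upright steel bits in a row, wood 32 mm wide (x) by 90 mm long (y) by 24 mm high, bits up to 52 mm above its underside along the middle line, about 120 g. This point is the centre of the wood, 12 mm above its underside; z up. Grasp the wood across its 32 mm width. It starts on the sanding block's board.
- sanding_board_mid (a point): Fixed plywood board, 85 x 152 x 6 mm, a small steel screw head in each corner, with a plain dark rectangle 52 x 76 mm, round-cornered: the sanding block's place. This point is the centre of the outline on the board's top face, 6 mm above the bench. x runs across the board (85 mm), y along it (152 mm), z up. The block may lie either way round.
- cutter_board_mid (a point): Fixed plywood board, 85 x 152 x 6 mm, a small steel screw head in each corner, with the dark silhouette of a pair of side cutters: the side cutters' place. This point is the centre of the outline on the board's top face, 6 mm above the bench. x runs across the board (85 mm), y along it (152 mm), z up. The silhouette's jaws point to -y, its handle ends to +y.
- bit_board_mid (a point): Fixed plywood board, 85 x 152 x 6 mm, a small steel screw head in each corner, with a dark slim rectangle 38 x 96 mm with a row of six light dots: the bit block's place. This point is the centre of the outline on the board's top face, 6 mm above the bench. x runs across the board (85 mm), y along it (152 mm), z up. The block may lie either way round.
- rubber_mat_mid (a point): Fixed black rubber mat without outline, 85 x 152 x 6 mm, empty at the start: the free place for parking a tool. This point is the centre of its top face, 6 mm above the bench; x across (85 mm), y along (152 mm), z up.
- hex_key_mid (a point): Bystander: loose black L-shaped hex key, 24 x 77 x 4 mm, left of the far boards. This point is the middle of its outline, 2 mm above the bench. Leave it alone.
- wood_stick_mid (a point): Bystander: loose orange wooden stick, 14 x 105 x 8 mm, lying left of the boards near the toggle clamp. This point is its centre. Leave it alone.
- cutter_jaws (a point): Point on the side cutters' jaws, on their middle line 55 mm from point side_cutters_mid towards the jaw tips.

How it is judged:
By the outcome, as a careful person would: the job done as asked, in the order asked, and still so for the second after the job is handed in, with the robot touching nothing.
It also fails if it takes over 96 s, if anything falls off the work surface, if the arm or the gripper's body presses on something with over 40 N, if the wrist force passes 120 N, or if a joint passes its speed limit or range.

### The arm

A 6-joint arm with a two-finger parallel gripper is mounted at the origin on a cart in front of the work surface, level with it; the furniture and walls round the work are solid. World frame = base frame: x ahead of the robot, y to its left, z up, the work surface at z = 0. Lengths are in m, angles in rad, forces in N, time in s.
With the tool pointing down it reaches from about 0.3 to 0.875 m from the base axis. Payload 6.4 kg.
Tool frame: the origin (TCP) lies between the finger pads; the fingertips stand 25 mm ahead of it and the grasp point (between the pads) lies 6 mm ahead of it; y points along the fingers, x is the direction in which the jaws open and shut, and the axes are right-handed (so a half turn about y gives the same grasp; the last joint's range is limited). The gripper opens to 85 mm and grips with 20 to 120 N. Pads are 22 mm wide; open, the fingers measure 114 mm over their backs; the gripper's body (76 mm by 85 mm) begins 54 mm behind the grasp point. The pads swing forward as they close: fully open they stand 13 mm farther back than shut.
Start: joints at [0.944, 0.181, 1.607, -0, 1.354, -0.206], TCP at [0.235, 0.525, 0.256] pointing down, gripper open.
Joint ranges: [-2.99, 2.99], [-0.89, 2.07], [0.3, 2.58], [-1.14, 4.28], [0, 2.63], [-3.12, 3.12]. Speed limits (rad/s): [2.57, 2.57, 3.01, 3.14, 3.14, 3.14].

### API

Orientations are given as a unit quaternion [w, x, y, z].
In Python, from bench import ctrl, vision, ticket, find_in, regions_of, pinpoint gives the robot as it stands.
- The arm moves only by the tool apply_moves, never from a script. Its argument "increments" is a list of rows, each an object of numbers: "x", "y", "z": the shift along the tool's x, y, z in cm; "ax", "ay", "az": the turn, a rotation vector about the tool's x, y, z in rad; "grip": the closure, from 0 (fully open) to 1 (shut). A call has 1 to 12 rows; each row is the pose to reach, as a shift and turn from the pose measured when the call began, along the tool's axes at that moment; what a row does not reach only later rows make up. A row lasts 1/8 s, in which the tool goes at most 62.5 mm and 10.7 degrees, less where a joint would pass 70% of its speed; a pose out of reach is approached as far as the arm can. A call with a gripper value outside its range is refused whole. The fingers move at their own pace and stop on an object; the grip force is fixed at half the most. Time passes only in rows, so rows that repeat a pose let the fingers close. It gives the time, the measured TCP pose, the force and the opening at its end, in the units of the state.
- ctrl.get_obs(): the state, without advancing time (a new reading comes with each control period).
- vision.camera(name): name is "scene" or "top" or "wrist"; returns the picture (400x640x3 uint8, red, green, blue); there is no depth.
- vision.camera_params(name): a dict with "intrinsics" (3x3 intrinsics, pixels), "R" (3x3) and "t" (3): a world point X has camera coordinates R X + t. Camera axes: x right, y down, z forward; pixel columns grow to the right and rows downward; lengths in m; the calibration is good to about 2 mm. A picture is of the moment at which its call begins: read the wrist's pose just before it. camera_params takes no time and is no camera call; for the wrist camera it gives the pose at the moment of the call.
- ticket.hand_in(): hands the job in, once; it reports no verdict.
Trained networks look in the newest picture that a camera, given by its name, has taken for a name from the list of things; names that differ only in an ending like _2 or _b are one class to them, and where a whole thing is asked for, a point or a joint stands for the part that bears it (a point fixed in the world has none). Each returns a list of dicts, best first, with "p" (0 to 1); they miss things now and then, are a little off and sometimes report something else, mostly with a low value. They report only what shows in the picture. A call takes as long as a camera call.
- find_in(camera, query): "rect" ([centre column, centre row, width, height] in pixels, round what is visible of it).
- regions_of(camera, query): "mask" (400x640 bool, what is visible of it) and "rect" ([centre column, centre row, width, height] in pixels, round what is visible of it).
- pinpoint(camera, query): "xy" ([column, row] in pixels: a listed point, or the origin of a listed thing).
The state is a dict: "time_s": time; "q": joint angles; "dq": joint speeds; "joint_efforts": joint torques, N m; "eef_pos": TCP position; "eef_rot": TCP orientation; "wrist_force": force on the tool from outside, world axes, zero at the start; "torque": the same for the moment, N m; "opening": opening from 0.0 (shut) to 1.0 (fully open).
Only numpy, scipy, OpenCV 4.12 (cv2) and the standard library are available. Lean on these libraries where they do the work, as an engineer would, in place of code of your own. Each camera call takes 0.05 s, during which the arm holds its last target.

## Working session

There is one attempt and no reset: what is moved stays moved. The work goes in short steps, Python scripts to look and compute and a tool call to move; the robot and the scene stay as the last step left them, time stands still between calls to the robot, and variables do not carry over. Pictures are saved under pics/ and viewed, and the job is handed in when it is done.

Besides the shell and the picture viewer there is one more tool, called as name(argument=value, ...), one argument or row to a line, values as JSON. apply_moves: Moves the arm, as the interface text tells. Its arguments: {"type":"object","properties":{"increments":{"type":"array","items":{"type":"object","properties":{"x":{"type":"number"},"y":{"type":"number"},"z":{"type":"number"},"ax":{"type":"number"},"ay":{"type":"number"},"az":{"type":"number"},"grip":{"type":"number"}}}}},"required":["increments"]}

```bash
ls; mkdir -p pics; python3 - <<'E'
from bench import ctrl, vision, ticket, find_in, regions_of, pinpoint
import cv2,json
o=ctrl.get_obs(); print({k:o[k] for k in ('time_s','eef_pos','eef_rot','q','opening')})
for n in ('scene','top','wrist'):
    im=vision.camera(n); cv2.imwrite(f'pics/{n}0.png',im[:,:,::-1])
    p=vision.camera_params(n); print(n,p)
E
```

```text
pics
{'time_s': 0.0, 'eef_pos': array([0.23457291, 0.52443122, 0.25539493]), 'eef_rot': array([-0.59319337,  0.59361889,  0.3839611 , -0.38511312]), 'q': array([ 9.43672834e-01,  1.81541232e-01,  1.60798542e+00,  2.64372387e-05,
        1.35380260e+00, -2.06292387e-01]), 'opening': 0.9970925703864778}
scene {'intrinsics': array([[410.37539993,   0.        , 321.73898763],
       [  0.        , 410.37539993, 197.36881895],
       [  0.        ,   0.        ,   1.        ]]), 'R': array([[-0.46006913, -0.88787085, -0.00466303],
       [-0.65811365,  0.34453154, -0.66946579],
       [ 0.59600572, -0.30493175, -0.74282825]]), 't': array([0.11627683, 0.48722191, 0.49084985])}
top {'intrinsics': array([[462.55580607,   0.        , 313.67183769],
       [  0.        , 462.55580607, 203.27119097],
       [  0.        ,   0.        ,   1.        ]]), 'R': array([[-0.01776295, -0.9998087 ,  0.00818813],
       [-0.99849032,  0.01731261, -0.05212831],
       [ 0.05197658, -0.00910173, -0.99860683]]), 't': array([-0.18017849,  0.55937959,  0.89338225])}
wrist {'intrinsics': array([[284.60548737,   0.        , 316.81222801],
       [  0.        , 284.60548737, 198.78288875],
       [  0.        ,   0.        ,   1.        ]]), 'R': array([[ 0.40970245,  0.91221752, -0.00176274],
       [ 0.87897294, -0.39425298,  0.26827441],
       [ 0.24402965, -0.11146209, -0.96334092]]), 't': array([-0.57526313, -0.03410413,  0.37898476])}
```

View pics/top0.png

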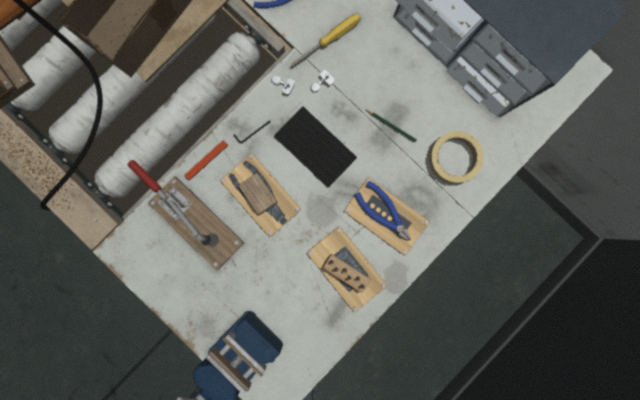

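View pics/scene0.png

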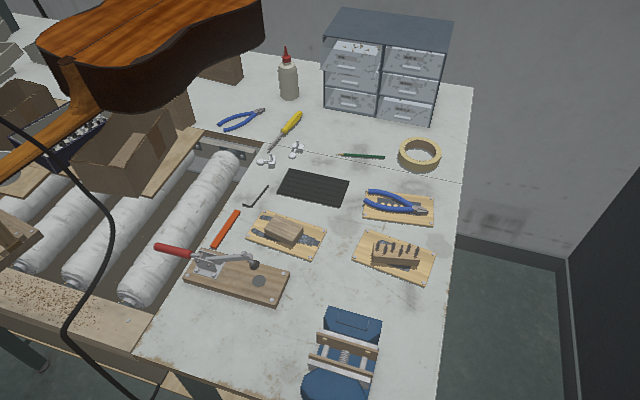

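View pics/wrist0.png

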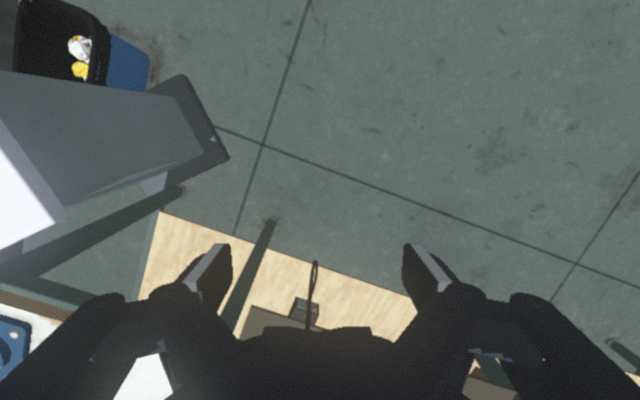

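```bash
cat > h.py <<'E'
from bench import ctrl, vision, ticket, find_in, regions_of, pinpoint
import cv2,numpy as np
from scipy.spatial.transform import Rotation as Rn
def unproj(p,uv,z):
    K,R,t=p['intrinsics'],p['R'],p['t']
    uv=np.atleast_2d(np.array(uv,float)); d=np.c_[uv,np.ones(len(uv))]@np.linalg.inv(K).T@R
    c=-R.T@t
    return c+d*((z-c[2])/d[:,2])[:,None]
def proj(p,X):
    c=np.atleast_2d(X)@p['R'].T+p['t']; q=c@p['intrinsics'].T
    return q[:,:2]/q[:,2:]
def rot(o): 
    q=o['eef_rot']; return Rn.from_quat([q[1],q[2],q[3],q[0]])
E
python3 - <<'E'
from h import *
Z={'sanding_block_mid':.018,'side_cutters_mid':.0115,'bit_block_mid':.018,'sanding_board_mid':.006,'cutter_board_mid':.006,'bit_board_mid':.006,'rubber_mat_mid':.006,'hex_key_mid':.002,'wood_stick_mid':.004,'cutter_jaws':.0115}
print(rot(ctrl.get_obs()).as_matrix().round(3))
for c in ('top','scene'):
    vision.camera(c); p=vision.camera_params(c)
    for k,z in Z.items():
        for r in pinpoint(c,k)[:2]: print(c,k,np.round(r['xy'],1),round(r['p'],2),unproj(p,r['xy'],z)[0].round(4))
print(ctrl.get_obs()['time_s'])
im=vision.camera('top'); cv2.imwrite('pics/topz.png',cv2.resize(im[90:320,210:440,::-1],None,fx=2.6,fy=2.6,interpolation=cv2.INTER_CUBIC))
E
```

```text
[[ 0.409 -0.001 -0.913]
 [ 0.913 -0.001  0.409]
 [-0.001 -1.     0.   ]]
top sanding_block_mid [259.3 193.2] 0.81 [ 0.5776 -0.0838  0.018 ]
top sanding_block_mid [208.2 160.3] 0.75 [0.6441 0.0157 0.018 ]
top side_cutters_mid [385.5 212.2] 0.75 [ 0.5362 -0.3314  0.0115]
top bit_block_mid [346.  272.2] 0.65 [ 0.4207 -0.2504  0.018 ]
top bit_block_mid [405.1 233.6] 0.29 [ 0.4935 -0.3676  0.018 ]
top sanding_board_mid [345.  270.8] 0.75 [ 0.4223 -0.2494  0.006 ]
top sanding_board_mid [401.6 231.1] 0.15 [ 0.4984 -0.3633  0.006 ]
top cutter_board_mid [258.2 192.7] 0.74 [ 0.5795 -0.0803  0.006 ]
top bit_board_mid [386.  216.3] 0.9 [ 0.5282 -0.3331  0.006 ]
top bit_board_mid [311.7 146.9] 0.33 [ 0.6694 -0.1881  0.006 ]
top rubber_mat_mid [315.7 147.9] 0.83 [ 0.6673 -0.1961  0.006 ]
top hex_key_mid [253.2 130.9] 0.56 [ 0.7044 -0.0713  0.002 ]
top wood_stick_mid [208.2 163.1] 0.92 [0.6406 0.0188 0.004 ]
top cutter_jaws [403.1 232.1] 0.84 [ 0.4964 -0.3651  0.0115]
scene sanding_block_mid [283.  231.2] 0.67 [ 0.5756 -0.0776  0.018 ]
scene side_cutters_mid [396.7 202.3] 0.57 [ 0.5375 -0.3336  0.0115]
scene bit_block_mid [392.4 256.8] 0.56 [ 0.4192 -0.2417  0.018 ]
scene bit_block_mid [390.8 258.5] 0.3 [ 0.4174 -0.2367  0.018 ]
scene sanding_board_mid [391.3 258.5] 0.88 [ 0.4229 -0.2433  0.006 ]
scene sanding_board_mid [288.5 232. ] 0.52 [ 0.5772 -0.0899  0.006 ]
scene bit_board_mid [399.4 206.3] 0.64 [ 0.5286 -0.3356  0.006 ]
scene bit_board_mid [224.2 228.3] 0.51 [0.6489 0.0263 0.006 ]
scene rubber_mat_mid [315.1 184.1] 0.96 [ 0.6753 -0.2017  0.006 ]
scene hex_key_mid [254.3 194.5] 0.65 [ 0.7137 -0.0659  0.002 ]
scene wood_stick_mid [222.1 227.2] 0.55 [0.6554 0.0291 0.004 ]
scene cutter_jaws [421.  211.2] 0.97 [ 0.4918 -0.3656  0.0115]
1.25
```

View pics/topz.png

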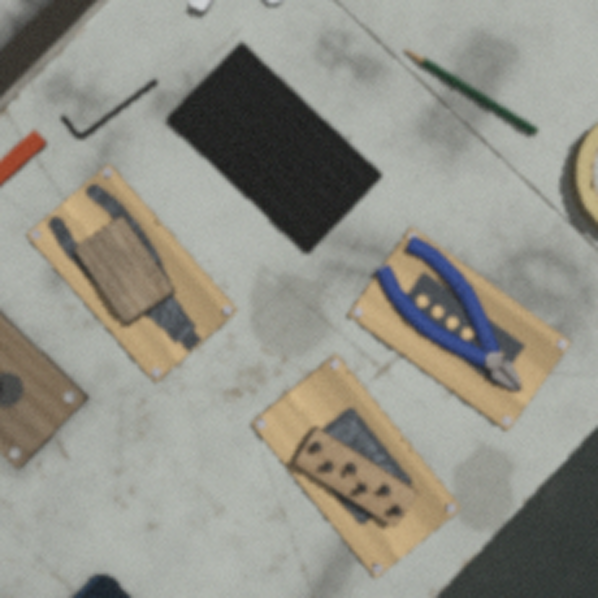

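```bash
cat >> h.py <<'E'
def go(pos,yaw,o=None):
    """row for TCP pos (m), yaw deg of jaw axis, tool straight down; yaw mod 180 is the caller's choice"""
    o=o or ctrl.get_obs(); R0=rot(o); a=np.radians(yaw)
    T=np.c_[[np.cos(a),np.sin(a),0],[0,0,-1],[np.sin(-a)*1.0,np.cos(a),0]]
    x=T[:,0];y=T[:,1];T[:,2]=np.cross(x,y)
    s=R0.inv().apply(np.array(pos)-o['eef_pos'])*100
    v=(R0.inv()*Rn.from_matrix(T)).as_rotvec()
    d=np.linalg.norm(s)/100
    return dict(zip(('x','y','z','ax','ay','az'),np.r_[s.round(2),v.round(3)].tolist())),'rows %.1f'%max(d/.0625,np.degrees(np.linalg.norm(v))/10.7)
def st():
    o=ctrl.get_obs(); x=rot(o).as_matrix()[:,0]
    print('t',round(o['time_s'],2),'tcp',o['eef_pos'].round(4),'yaw',round(np.degrees(np.arctan2(x[1],x[0])),2),'op',round(o['opening'],3),'F',o['wrist_force'].round(1),'q',o['q'].round(2))
    return o
E
python3 - <<'E'
from h import *
st();print(go([.55,-.13,.22],-50))
E
```

```text
t 1.3 tcp [0.2349 0.5249 0.2563] yaw 65.89 op 1.0 F [-0.7 -0.1 -0.1] q [ 0.94  0.18  1.61 -0.    1.35 -0.21]
({'x': -46.9, 'y': 3.63, 'z': -55.51, 'ax': -0.0, 'ay': 2.023, 'az': 0.0}, 'rows 11.6')
```

apply_moves(
  increments=[
    {"x": -46.9, "y": 3.6, "z": -55.5, "ay": 2.023},
    {"x": -46.9, "y": 3.6, "z": -55.5, "ay": 2.023},
    {"x": -46.9, "y": 3.6, "z": -55.5, "ay": 2.023},
    {"x": -46.9, "y": 3.6, "z": -55.5, "ay": 2.023},
    {"x": -46.9, "y": 3.6, "z": -55.5, "ay": 2.023},
    {"x": -46.9, "y": 3.6, "z": -55.5, "ay": 2.023},
    {"x": -46.9, "y": 3.6, "z": -55.5, "ay": 2.023},
    {"x": -46.9, "y": 3.6, "z": -55.5, "ay": 2.023},
    {"x": -46.9, "y": 3.6, "z": -55.5, "ay": 2.023},
    {"x": -46.9, "y": 3.6, "z": -55.5, "ay": 2.023},
    {"x": -46.9, "y": 3.6, "z": -55.5, "ay": 2.023},
    {"x": -46.9, "y": 3.6, "z": -55.5, "ay": 2.023},
  ],
)

```text
invalid input
```

```bash
python3 - <<'E'
from h import *
st();im=vision.camera('wrist');cv2.imwrite('pics/w1.png',im[:,:,::-1])
p=vision.camera_params('wrist');np.savez('w1.npz',**p)
E
```

```text
t 1.3 tcp [0.2349 0.5249 0.2563] yaw 65.89 op 1.0 F [-0.7 -0.1 -0.1] q [ 0.94  0.18  1.61 -0.    1.35 -0.21]
```

View pics/w1.png

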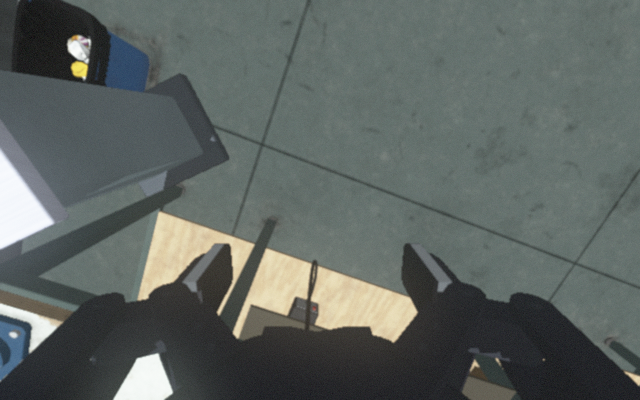

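The move was refused, so the picture is unchanged. I'll send rows with every key.

apply_moves(
  increments=[
    {"x": -46.9, "y": 3.6, "z": -55.5, "ax": 0, "ay": 2.023, "az": 0, "grip": 0},
    {"x": -46.9, "y": 3.6, "z": -55.5, "ax": 0, "ay": 2.023, "az": 0, "grip": 0},
    {"x": -46.9, "y": 3.6, "z": -55.5, "ax": 0, "ay": 2.023, "az": 0, "grip": 0},
    {"x": -46.9, "y": 3.6, "z": -55.5, "ax": 0, "ay": 2.023, "az": 0, "grip": 0},
    {"x": -46.9, "y": 3.6, "z": -55.5, "ax": 0, "ay": 2.023, "az": 0, "grip": 0},
    {"x": -46.9, "y": 3.6, "z": -55.5, "ax": 0, "ay": 2.023, "az": 0, "grip": 0},
    {"x": -46.9, "y": 3.6, "z": -55.5, "ax": 0, "ay": 2.023, "az": 0, "grip": 0},
    {"x": -46.9, "y": 3.6, "z": -55.5, "ax": 0, "ay": 2.023, "az": 0, "grip": 0},
    {"x": -46.9, "y": 3.6, "z": -55.5, "ax": 0, "ay": 2.023, "az": 0, "grip": 0},
    {"x": -46.9, "y": 3.6, "z": -55.5, "ax": 0, "ay": 2.023, "az": 0, "grip": 0},
    {"x": -46.9, "y": 3.6, "z": -55.5, "ax": 0, "ay": 2.023, "az": 0, "grip": 0},
    {"x": -46.9, "y": 3.6, "z": -55.5, "ax": 0, "ay": 2.023, "az": 0, "grip": 0},
  ],
)

```text
time_s: 2.85
eef_pos: [0.5507, -0.1329, 0.2202]
eef_rot: [-0.64, 0.64, -0.3, 0.3]
wrist_force: [-0.6, 0.4, 0.1]
opening: 0.998
```

```bash
python3 - <<'E'
from h import *
st();im=vision.camera('wrist');cv2.imwrite('pics/w2.png',im[:,:,::-1])
p=vision.camera_params('wrist');np.savez('w2.npz',**p); st()
E
```

```text
t 2.85 tcp [ 0.5507 -0.1329  0.2202] yaw -50.23 op 0.998 F [-0.6  0.4  0.1] q [-0.45  0.2   1.66 -0.    1.28  0.43]
t 2.9 tcp [ 0.552  -0.1365  0.2201] yaw -50.26 op 0.999 F [-1.  -3.9  0.7] q [-0.45  0.2   1.66 -0.    1.28  0.43]
```

View pics/w2.png

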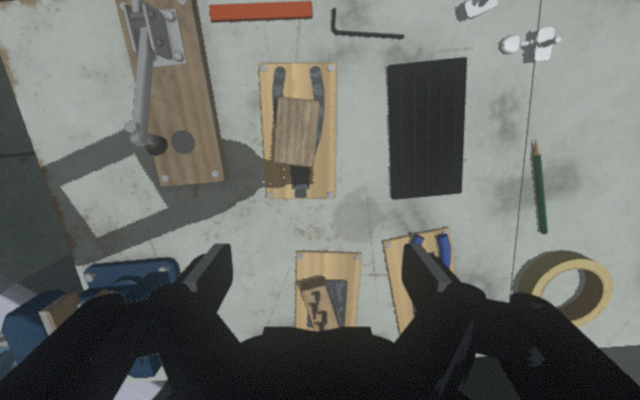

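```bash
cat >> h.py <<'E'
def mrect(p,mask,z):
    """min-area rect of mask unprojected at height z: centre, long-axis angle deg (mod 180), sizes mm"""
    cs,_=cv2.findContours(mask.astype(np.uint8),cv2.RETR_EXTERNAL,cv2.CHAIN_APPROX_NONE)
    c=max(cs,key=cv2.contourArea)[:,0,:]
    w=unproj(p,c,z)[:,:2]*1000
    (cx,cy),(a,b),th=cv2.minAreaRect(w.astype(np.float32))
    if a<b: th+=90;a,b=b,a
    return np.round([cx,cy],1),round(th%180,1),round(a,1),round(b,1)
E
python3 - <<'E'
from h import *
st();im=vision.camera('wrist');p=vision.camera_params('wrist');np.savez('w3.npz',im=im,**p)
cv2.imwrite('pics/w3.png',cv2.resize(im[40:220,230:490,::-1],None,fx=3,fy=3,interpolation=cv2.INTER_CUBIC))
for k,z in (('sanding_block_mid',.03),('cutter_board_mid',.006),('rubber_mat_mid',.006)):
    for r in regions_of('wrist',k)[:2]: print(k,round(r['p'],2),np.round(r['rect']),mrect(p,r['mask'],z))
    for r in pinpoint('wrist',k)[:2]: print(np.round(r['xy'],1),round(r['p'],2),unproj(p,r['xy'],.018 if 'block' in k else .006).round(4))
st()
E
```

```text
t 2.9 tcp [ 0.552  -0.1365  0.2201] yaw -50.26 op 0.999 F [-1.  -3.9  0.7] q [-0.45  0.2   1.66 -0.    1.28  0.43]
sanding_block_mid 0.88 [292. 129.  51.  66.] (array([578.2, -77.2]), 34.7, 69.7, 47.1)
[290.8 133.2] 0.58 [[ 0.5744 -0.077   0.018 ]]
cutter_board_mid 0.83 [293. 129.  78. 138.] (array([576.4, -79.8]), 40.5, 150.7, 84.8)
rubber_mat_mid 0.96 [423. 127.  85. 137.] (array([ 670.5, -190. ]), 45.2, 152.7, 86.7)
[421.2 134. ] 0.75 [[ 0.6673 -0.1913  0.006 ]]
t 3.25 tcp [ 0.5496 -0.1287  0.2204] yaw -49.94 op 1.001 F [-0.3  0.8  0.4] q [-0.44  0.19  1.67  0.    1.28  0.43]
```

View pics/w3.png

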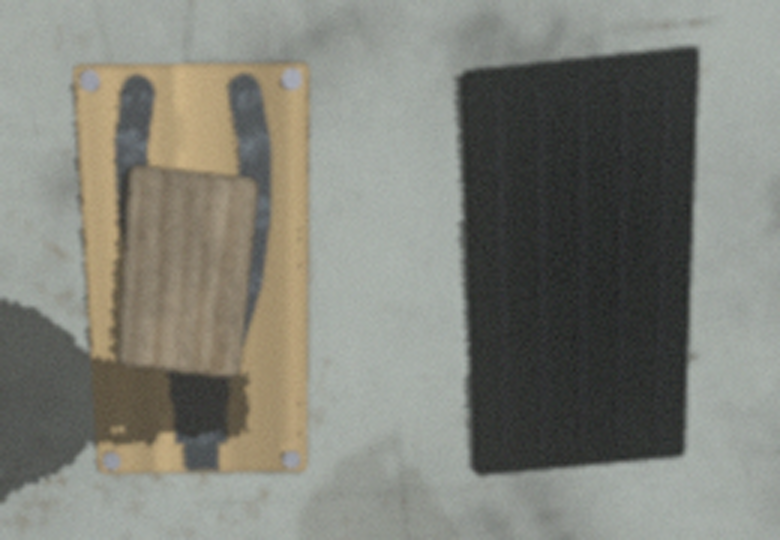

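```bash
cat >> h.py <<'E'
def shot(n='wrist',name=None):
    p=vision.camera_params(n); im=vision.camera(n)
    if name: cv2.imwrite(f'pics/{name}.png',im[:,:,::-1]); np.savez(name+'.npz',im=im,**p)
    return p,im
E
python3 - <<'E'
from h import *
o=st();p,im=shot(name='w4')
for k,z in (('sanding_block_mid',.03),('cutter_board_mid',.006),('rubber_mat_mid',.006)):
    for r in regions_of('wrist',k)[:1]: print(k,round(r['p'],2),np.round(r['rect']),mrect(p,r['mask'],z))
st()
E
```

```text
t 3.25 tcp [ 0.5496 -0.1287  0.2204] yaw -49.94 op 1.001 F [-0.3  0.8  0.4] q [-0.44  0.19  1.67  0.    1.28  0.43]
sanding_block_mid 0.89 [299. 133.  50.  67.] (array([578.9, -79.4]), 33.8, 70.4, 46.3)
cutter_board_mid 0.58 [302. 133.  81. 139.] (array([577.2, -83. ]), 40.0, 151.3, 85.4)
rubber_mat_mid 0.68 [431. 132.  81. 139.] (array([ 671.4, -193.4]), 45.3, 151.8, 84.8)
t 3.45 tcp [ 0.5499 -0.1292  0.2206] yaw -49.95 op 1.001 F [-0.5 -0.4 -0.5] q [-0.44  0.19  1.67 -0.    1.28  0.43]
```

```bash
python3 - <<'E'
from h import *
st();print(go([.579,-.0795,.10],-56));print(go([.579,-.0795,.031],-56))
E
```

```text
t 3.45 tcp [ 0.5499 -0.1292  0.2206] yaw -49.95 op 1.001 F [-0.5 -0.4 -0.5] q [-0.44  0.19  1.67 -0.    1.28  0.43]
({'x': -1.93, 'y': 12.06, 'z': 5.43, 'ax': -0.0, 'ay': 0.106, 'az': 0.0}, 'rows 2.1')
({'x': -1.94, 'y': 18.96, 'z': 5.42, 'ax': -0.0, 'ay': 0.106, 'az': 0.0}, 'rows 3.2')
```

apply_moves(
  increments=[
    {"x": -1.0, "y": 5, "z": 2.7, "ax": 0, "ay": 0.106, "az": 0, "grip": 0},
    {"x": -1.93, "y": 10, "z": 5.43, "ax": 0, "ay": 0.106, "az": 0, "grip": 0},
    {"x": -1.93, "y": 12, "z": 5.43, "ax": 0, "ay": 0.106, "az": 0, "grip": 0},
    {"x": -1.93, "y": 12, "z": 5.43, "ax": 0, "ay": 0.106, "az": 0, "grip": 0},
    {"x": -1.93, "y": 15, "z": 5.43, "ax": 0, "ay": 0.106, "az": 0, "grip": 0},
    {"x": -1.93, "y": 17.5, "z": 5.43, "ax": 0, "ay": 0.106, "az": 0, "grip": 0},
    {"x": -1.93, "y": 18.95, "z": 5.43, "ax": 0, "ay": 0.106, "az": 0, "grip": 0},
    {"x": -1.93, "y": 18.95, "z": 5.43, "ax": 0, "ay": 0.106, "az": 0, "grip": 0},
    {"x": -1.93, "y": 18.95, "z": 5.43, "ax": 0, "ay": 0.106, "az": 0, "grip": 0},
  ],
)

```text
time_s: 4.58
eef_pos: [0.5801, -0.0801, 0.0326]
eef_rot: [0.624, -0.624, 0.331, -0.333]
wrist_force: [0.1, -0.6, -0.3]
opening: 0.996
```

```bash
python3 - <<'E'
from h import *
st();shot(name='w5')
E
```

```text
t 4.58 tcp [ 0.5801 -0.0801  0.0326] yaw -56.04 op 0.996 F [ 0.1 -0.6 -0.3] q [-0.34  0.49  1.71 -0.    0.94  0.64]
```

View pics/w5.png

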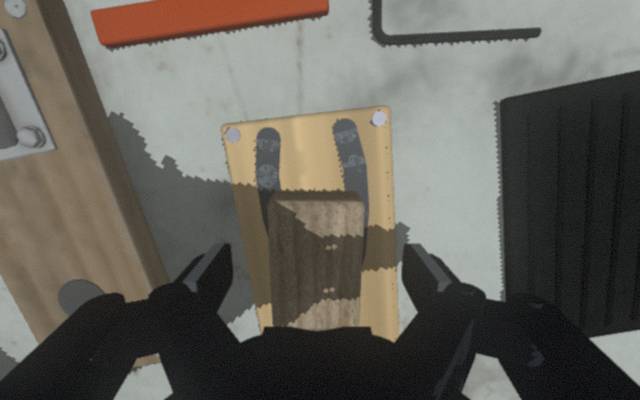

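The block (columns 270–362) sits centred between the fingers. Closing and lifting.

apply_moves(
  increments=[
    {"x": 0, "y": 0, "z": 0, "ax": 0, "ay": 0, "az": 0, "grip": 1},
    {"x": 0, "y": 0, "z": 0, "ax": 0, "ay": 0, "az": 0, "grip": 1},
    {"x": 0, "y": 0, "z": 0, "ax": 0, "ay": 0, "az": 0, "grip": 1},
    {"x": 0, "y": 0, "z": 0, "ax": 0, "ay": 0, "az": 0, "grip": 1},
    {"x": 0, "y": 0, "z": 0, "ax": 0, "ay": 0, "az": 0, "grip": 1},
    {"x": 0, "y": 0, "z": 0, "ax": 0, "ay": 0, "az": 0, "grip": 1},
    {"x": 0, "y": -2, "z": 0, "ax": 0, "ay": 0, "az": 0, "grip": 1},
    {"x": 0, "y": -5, "z": 0, "ax": 0, "ay": 0, "az": 0, "grip": 1},
    {"x": 0, "y": -7, "z": 0, "ax": 0, "ay": 0, "az": 0, "grip": 1},
    {"x": 0, "y": -7, "z": 0, "ax": 0, "ay": 0, "az": 0, "grip": 1},
  ],
)

```text
time_s: 5.88
eef_pos: [0.5813, -0.0804, 0.1049]
eef_rot: [0.625, -0.624, 0.33, -0.335]
wrist_force: [0.1, -0.4, -1.0]
opening: 0.511
```

```bash
python3 - <<'E'
from h import *
st();print(go([.671,-.193,.10],-45));print(go([.671,-.193,.033],-45))
shot(name='w6')
E
```

```text
t 5.88 tcp [ 0.5813 -0.0804  0.1049] yaw -56.03 op 0.511 F [ 0.1 -0.4 -1. ] q [-0.34  0.38  1.69 -0.    1.06  0.64]
({'x': 14.35, 'y': 0.58, 'z': 1.14, 'ax': -0.004, 'ay': -0.193, 'az': 0.006}, 'rows 2.3')
({'x': 14.31, 'y': 7.28, 'z': 1.11, 'ax': -0.004, 'ay': -0.193, 'az': 0.006}, 'rows 2.6')
```

View pics/w6.png

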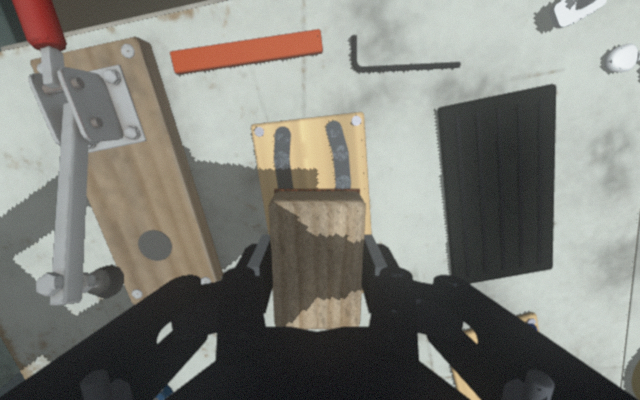

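apply_moves(
  increments=[
    {"x": 5, "y": 0.5, "z": 0.4, "ax": 0, "ay": -0.1, "az": 0, "grip": 1},
    {"x": 10, "y": 0.5, "z": 0.8, "ax": 0, "ay": -0.193, "az": 0, "grip": 1},
    {"x": 14.35, "y": 0.5, "z": 1.14, "ax": 0, "ay": -0.193, "az": 0, "grip": 1},
    {"x": 14.35, "y": 3, "z": 1.14, "ax": -0.002, "ay": -0.193, "az": 0.006, "grip": 1},
    {"x": 14.35, "y": 5.5, "z": 1.14, "ax": -0.004, "ay": -0.193, "az": 0.006, "grip": 1},
    {"x": 14.35, "y": 7.0, "z": 1.14, "ax": -0.004, "ay": -0.193, "az": 0.006, "grip": 1},
    {"x": 14.33, "y": 7.25, "z": 1.11, "ax": -0.004, "ay": -0.193, "az": 0.006, "grip": 1},
    {"x": 14.33, "y": 7.25, "z": 1.11, "ax": -0.004, "ay": -0.193, "az": 0.006, "grip": 1},
    {"x": 14.33, "y": 7.25, "z": 1.11, "ax": -0.004, "ay": -0.193, "az": 0.006, "grip": 1},
  ],
)

```text
time_s: 7.05
eef_pos: [0.6688, -0.1911, 0.0325]
eef_rot: [-0.653, 0.654, -0.272, 0.268]
wrist_force: [-6.5, 2.4, 14.6]
opening: 0.513
```

```bash
python3 - <<'E'
from h import *
st()
E
```

```text
t 7.05 tcp [ 0.6688 -0.1911  0.0325] yaw -44.89 op 0.513 F [-6.5  2.4 14.6] q [-0.45  0.69  1.39 -0.    1.07  0.34]
```

apply_moves(
  increments=[
    {"x": 0, "y": 0, "z": 0, "ax": 0, "ay": 0, "az": 0, "grip": 0},
    {"x": 0, "y": 0, "z": 0, "ax": 0, "ay": 0, "az": 0, "grip": 0},
    {"x": 0, "y": 0, "z": 0, "ax": 0, "ay": 0, "az": 0, "grip": 0},
    {"x": 0, "y": 0, "z": 0, "ax": 0, "ay": 0, "az": 0, "grip": 0},
    {"x": 0, "y": -3, "z": 0, "ax": 0, "ay": 0, "az": 0, "grip": 0},
    {"x": 0, "y": -8, "z": 0, "ax": 0, "ay": 0, "az": 0, "grip": 0},
    {"x": 0, "y": -12, "z": 0, "ax": 0, "ay": 0, "az": 0, "grip": 0},
  ],
)

```text
time_s: 7.92
eef_pos: [0.6698, -0.1916, 0.1543]
eef_rot: [-0.653, 0.654, -0.272, 0.268]
wrist_force: [0.2, 0.1, 0.4]
opening: 0.999
```

```bash
python3 - <<'E'
from h import *
st();print(go([.50,-.37,.20],-45))
E
```

```text
t 7.92 tcp [ 0.6698 -0.1916  0.1543] yaw -44.9 op 0.999 F [0.2 0.1 0.4] q [-0.45  0.54  1.35 -0.    1.26  0.34]
({'x': 0.55, 'y': -4.52, 'z': -24.63, 'ax': 0.002, 'ay': 0.002, 'az': -0.004}, 'rows 4.0')
```

apply_moves(
  increments=[
    {"x": 0.2, "y": -2, "z": -6, "ax": 0, "ay": 0, "az": 0, "grip": 0},
    {"x": 0.3, "y": -4, "z": -12, "ax": 0, "ay": 0, "az": 0, "grip": 0},
    {"x": 0.5, "y": -4.5, "z": -18, "ax": 0, "ay": 0, "az": 0, "grip": 0},
    {"x": 0.5, "y": -4.5, "z": -23, "ax": 0, "ay": 0, "az": 0, "grip": 0},
    {"x": 0.5, "y": -4.5, "z": -24.6, "ax": 0, "ay": 0, "az": 0, "grip": 0},
    {"x": 0.5, "y": -4.5, "z": -24.6, "ax": 0, "ay": 0, "az": 0, "grip": 0},
    {"x": 0.5, "y": -4.5, "z": -24.6, "ax": 0, "ay": 0, "az": 0, "grip": 0},
    {"x": 0.5, "y": -4.5, "z": -24.6, "ax": 0, "ay": 0, "az": 0, "grip": 0},
  ],
)

```text
time_s: 8.93
eef_pos: [0.5009, -0.3682, 0.1996]
eef_rot: [-0.654, 0.654, -0.271, 0.268]
wrist_force: [-0.5, 0.6, 0.4]
opening: 1.004
```

```bash
python3 - <<'E'
from h import *
st();p,im=shot(name='w7')
for k,z in (('side_cutters_mid',.0115),('bit_board_mid',.006),('cutter_board_mid',.006),('sanding_block_mid',.03),('rubber_mat_mid',.006)):
    for r in regions_of('wrist',k)[:2]: print(k,round(r['p'],2),np.round(r['rect']),mrect(p,r['mask'],z))
for k,z in (('side_cutters_mid',.0115),('cutter_jaws',.0115),('cutter_board_mid',.006),('bit_board_mid',.006)):
    for r in pinpoint('wrist',k)[:2]: print(k,np.round(r['xy'],1),round(r['p'],2),unproj(p,r['xy'],z).round(4))
st()
E
```

```text
t 8.93 tcp [ 0.5009 -0.3682  0.1996] yaw -44.78 op 1.004 F [-0.5  0.6  0.4] q [-0.82  0.34  1.53 -0.    1.28 -0.04]
side_cutters_mid 0.61 [317. 132.  52. 134.] (array([ 535.6, -329.4]), 40.9, 138.2, 54.4)
bit_board_mid 0.74 [312. 136.  94. 150.] (array([ 530.6, -332.7]), 52.7, 151.1, 84.0)
cutter_board_mid 0.67 [198. 148.  84. 149.] (array([ 429.3, -251.8]), 37.7, 151.6, 85.6)
cutter_board_mid 0.52 [191.   3.  29.   2.] (array([ 539.5, -156.6]), 135.1, 24.8, 1.7)
rubber_mat_mid 0.75 [318.   9.  93.  11.] (array([ 621.8, -245.2]), 135.1, 85.9, 10.8)
side_cutters_mid [315.1 140.1] 0.73 [[ 0.5324 -0.3322  0.0115]]
side_cutters_mid [311. 188.] 0.43 [[ 0.4925 -0.3657  0.0115]]
cutter_jaws [316.4 190.4] 0.73 [[ 0.4948 -0.3719  0.0115]]
bit_board_mid [313.2 138.9] 0.6 [[ 0.5315 -0.3301  0.006 ]]
t 9.43 tcp [ 0.4999 -0.3694  0.1998] yaw -44.9 op 1.0 F [ 0.2  0.2 -0.4] q [-0.83  0.34  1.53 -0.    1.28 -0.04]
```

View pics/w7.png

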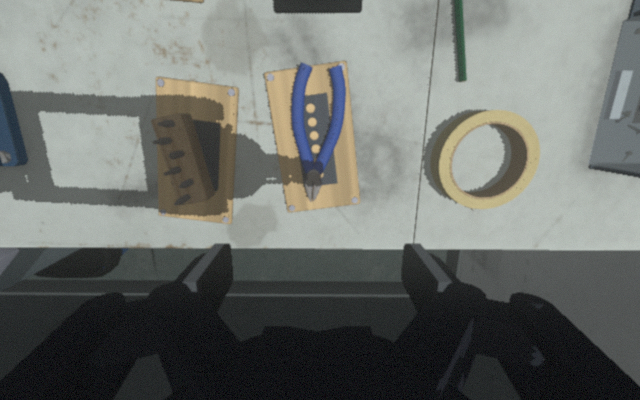

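```bash
python3 - <<'E'
from h import *
st();print(go([.545,-.115,.17],-50))
E
```

```text
t 9.43 tcp [ 0.4999 -0.3694  0.1998] yaw -44.9 op 1.0 F [ 0.2  0.2 -0.4] q [-0.83  0.34  1.53 -0.    1.28 -0.04]
({'x': -14.75, 'y': 3.0, 'z': 21.21, 'ax': 0.002, 'ay': 0.089, 'az': -0.004}, 'rows 4.2')
```

apply_moves(
  increments=[
    {"x": -3.7, "y": 0.5, "z": 5.3, "ax": 0, "ay": 0.03, "az": 0, "grip": 0},
    {"x": -7.4, "y": 1, "z": 10.6, "ax": 0, "ay": 0.06, "az": 0, "grip": 0},
    {"x": -11.1, "y": 2, "z": 16, "ax": 0, "ay": 0.09, "az": 0, "grip": 0},
    {"x": -14, "y": 3, "z": 20, "ax": 0, "ay": 0.09, "az": 0, "grip": 0},
    {"x": -14.75, "y": 3, "z": 21.2, "ax": 0, "ay": 0.09, "az": 0, "grip": 0},
    {"x": -14.75, "y": 3, "z": 21.2, "ax": 0, "ay": 0.09, "az": 0, "grip": 0},
    {"x": -14.75, "y": 3, "z": 21.2, "ax": 0, "ay": 0.09, "az": 0, "grip": 0},
    {"x": -14.75, "y": 3, "z": 21.2, "ax": 0, "ay": 0.09, "az": 0, "grip": 0},
  ],
)

```text
time_s: 10.42
eef_pos: [0.545, -0.1168, 0.1703]
eef_rot: [-0.64, 0.641, -0.301, 0.299]
wrist_force: [-0.2, -0.1, -0.3]
opening: 1.001
```

```bash
python3 - <<'E'
from h import *
st();p,im=shot(name='w8')
for k,z in (('cutter_board_mid',.006),('rubber_mat_mid',.006),('sanding_block_mid',.03)):
    for r in regions_of('wrist',k)[:1]: print(k,round(r['p'],2),np.round(r['rect']),mrect(p,r['mask'],z))
for r in pinpoint('wrist','cutter_board_mid')[:2]: print(np.round(r['xy'],1),round(r['p'],2),unproj(p,r['xy'],z).round(4))
# rectified view of board frame: 4 px/mm, origin (577,-83), axis 40deg
c=np.array([.577,-.083]);a=np.radians(40.0);ey=np.array([np.cos(a),np.sin(a)]);ex=np.array([ey[1],-ey[0]])
pts=[];H=90;W=60
mm=np.array([[-W,H],[W,H],[W,-H],[-W,-H]])
w=np.array([np.r_[c+(u*ex+v*ey)/1000,.006] for u,v in mm])
s=3.3
M=cv2.getPerspectiveTransform(proj(p,w).astype(np.float32),np.array([[0,0],[2*W*s,0],[2*W*s,2*H*s],[0,2*H*s]],np.float32))
r=cv2.warpPerspective(im,M,(int(2*W*s),int(2*H*s)),flags=cv2.INTER_CUBIC)
cv2.line(r,(int(W*s),0),(int(W*s),int(2*H*s)),(255,0,0),1)
for v in(-70.5,0,70.5): cv2.line(r,(0,int((H-v)*s)),(int(2*W*s),int((H-v)*s)),(255,0,0),1)
cv2.imwrite('pics/rect8.png',r[:,:,::-1])
E
```

```text
t 10.43 tcp [ 0.545  -0.1168  0.1703] yaw -50.18 op 1.001 F [-0.2 -0.1 -0.3] q [-0.42  0.24  1.72 -0.    1.18  0.45]
cutter_board_mid 0.6 [311. 136.  94. 164.] (array([578.3, -82.5]), 40.1, 150.7, 84.3)
rubber_mat_mid 0.83 [464. 135.  96. 164.] (array([ 671.6, -192.7]), 45.2, 150.7, 85.8)
sanding_block_mid 0.55 [467. 144.  61.  80.] (array([ 663.9, -187.3]), 45.0, 69.4, 50.8)
[315.7 141.7] 0.83 [[ 0.5818 -0.0835  0.03  ]]
```

View pics/rect8.png

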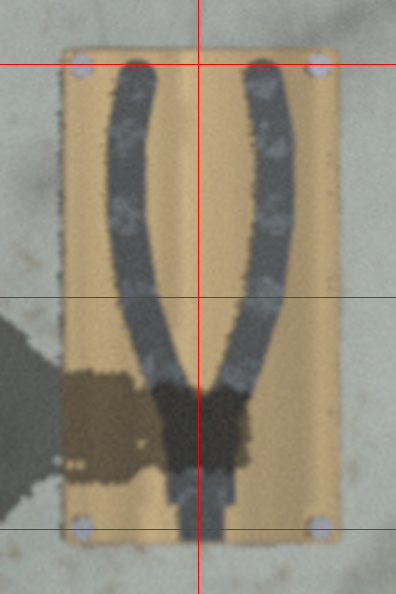

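View pics/w8.png

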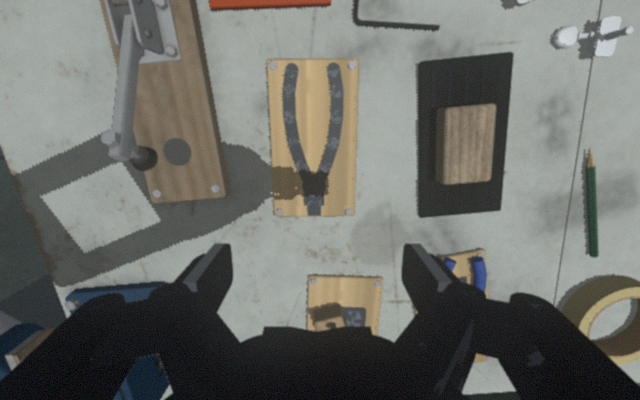

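```bash
cat >> h.py <<'E'
def rect(p,im,c,axis,z,name,W=60,H=90,s=3.3,grid=()):
    c=np.array(c);a=np.radians(axis);ey=np.array([np.cos(a),np.sin(a)]);ex=np.array([ey[1],-ey[0]])
    mm=np.array([[-W,H],[W,H],[W,-H],[-W,-H]])
    w=np.array([np.r_[c+(u*ex+v*ey)/1000,z] for u,v in mm])
    M=cv2.getPerspectiveTransform(proj(p,w).astype(np.float32),np.array([[0,0],[2*W*s,0],[2*W*s,2*H*s],[0,2*H*s]],np.float32))
    r=cv2.warpPerspective(im,M,(int(2*W*s),int(2*H*s)),flags=cv2.INTER_CUBIC)
    for u in (0,)+tuple(g[0] for g in grid): cv2.line(r,(int((W+u)*s),0),(int((W+u)*s),int(2*H*s)),(255,0,0),1)
    for v in (0,)+tuple(g[1] for g in grid): cv2.line(r,(0,int((H-v)*s)),(int(2*W*s),int((H-v)*s)),(255,0,0),1)
    cv2.imwrite(f'pics/{name}.png',r[:,:,::-1])
E
python3 - <<'E'
from h import *
d=np.load('w7.npz');rect(d,d['im'],[.5355,-.3295],40.9,.0115,'rect7',grid=[(-27,-70.5),(27,70.5)])
st();print(go([.5597,-.3085,.15],-49.1));print(go([.5597,-.3085,.0275],-49.1))
E
```

```text
t 10.68 tcp [ 0.5448 -0.1157  0.17  ] yaw -50.11 op 1.0 F [-0.1 -0.1  0.6] q [-0.42  0.24  1.73 -0.    1.18  0.45]
({'x': 15.75, 'y': 1.97, 'z': -11.22, 'ax': 0.002, 'ay': -0.018, 'az': -0.004}, 'rows 3.1')
({'x': 15.8, 'y': 14.22, 'z': -11.19, 'ax': 0.002, 'ay': -0.018, 'az': -0.004}, 'rows 3.8')
```

View pics/rect7.png

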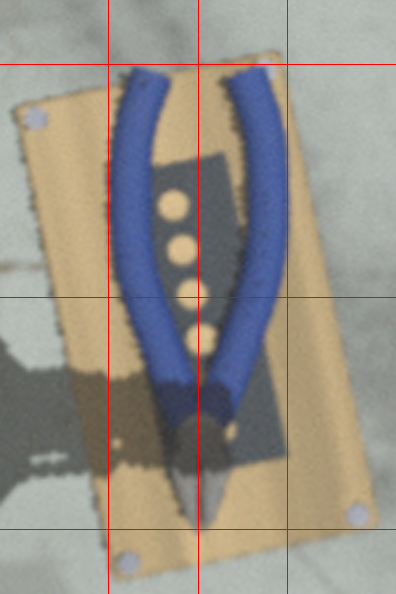

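apply_moves(
  increments=[
    {"x": 5, "y": 0.6, "z": -3.5, "ax": 0, "ay": -0.018, "az": 0, "grip": 0},
    {"x": 10, "y": 1.2, "z": -7, "ax": 0, "ay": -0.018, "az": 0, "grip": 0},
    {"x": 15, "y": 2, "z": -10.8, "ax": 0.002, "ay": -0.018, "az": -0.004, "grip": 0},
    {"x": 15.75, "y": 4, "z": -11.22, "ax": 0.002, "ay": -0.018, "az": -0.004, "grip": 0},
    {"x": 15.8, "y": 7, "z": -11.2, "ax": 0.002, "ay": -0.018, "az": -0.004, "grip": 0},
    {"x": 15.8, "y": 10, "z": -11.2, "ax": 0.002, "ay": -0.018, "az": -0.004, "grip": 0},
    {"x": 15.8, "y": 12.5, "z": -11.2, "ax": 0.002, "ay": -0.018, "az": -0.004, "grip": 0},
    {"x": 15.8, "y": 14.2, "z": -11.2, "ax": 0.002, "ay": -0.018, "az": -0.004, "grip": 0},
    {"x": 15.8, "y": 14.2, "z": -11.2, "ax": 0.002, "ay": -0.018, "az": -0.004, "grip": 0},
    {"x": 15.8, "y": 14.2, "z": -11.2, "ax": 0.002, "ay": -0.018, "az": -0.004, "grip": 0},
  ],
)

```text
time_s: 11.92
eef_pos: [0.5603, -0.3089, 0.0287]
eef_rot: [-0.643, 0.644, -0.293, 0.294]
wrist_force: [0.6, -0.3, 0.6]
opening: 0.998
```

```bash
python3 - <<'E'
from h import *
st();shot(name='w9')
E
```

```text
t 11.93 tcp [ 0.5603 -0.3089  0.0287] yaw -49.06 op 0.998 F [ 0.6 -0.3  0.6] q [-0.69  0.59  1.56 -0.    0.99  0.17]
```

View pics/w9.png

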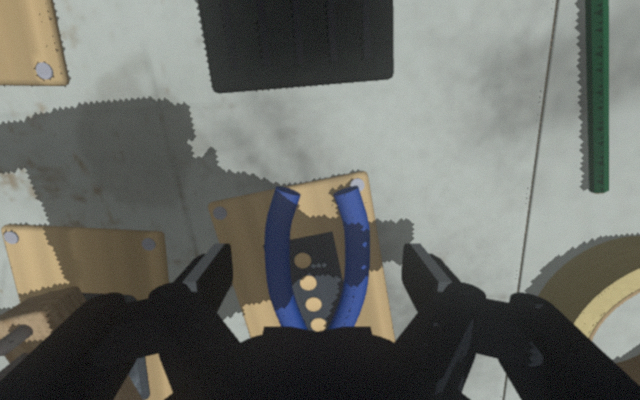

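apply_moves(
  increments=[
    {"x": 0, "y": 0.05, "z": 0, "ax": 0, "ay": 0, "az": 0, "grip": 1},
    {"x": 0, "y": 0.05, "z": 0, "ax": 0, "ay": 0, "az": 0, "grip": 1},
    {"x": 0, "y": 0.05, "z": 0, "ax": 0, "ay": 0, "az": 0, "grip": 1},
    {"x": 0, "y": 0.05, "z": 0, "ax": 0, "ay": 0, "az": 0, "grip": 1},
    {"x": 0, "y": 0.05, "z": 0, "ax": 0, "ay": 0, "az": 0, "grip": 1},
    {"x": 0, "y": 0.05, "z": 0, "ax": 0, "ay": 0, "az": 0, "grip": 1},
    {"x": 0, "y": -1, "z": 0, "ax": 0, "ay": 0, "az": 0, "grip": 1},
    {"x": 0, "y": -3, "z": 0, "ax": 0, "ay": 0, "az": 0, "grip": 1},
    {"x": 0, "y": -6, "z": 0, "ax": 0, "ay": 0, "az": 0, "grip": 1},
    {"x": 0, "y": -8, "z": 0, "ax": 0, "ay": 0, "az": 0, "grip": 1},
    {"x": 0, "y": -8, "z": 0, "ax": 0, "ay": 0, "az": 0, "grip": 1},
  ],
)

```text
time_s: 13.35
eef_pos: [0.5617, -0.3099, 0.1118]
eef_rot: [-0.642, 0.644, -0.291, 0.296]
wrist_force: [0.3, -0.0, -2.8]
opening: 0.6
```

```bash
python3 - <<'E'
from h import *
st();shot(name='w10');p,im=shot('scene','s10')
E
```

```text
t 13.35 tcp [ 0.5617 -0.3099  0.1118] yaw -49.06 op 0.6 F [ 0.3 -0.  -2.8] q [-0.69  0.47  1.54 -0.    1.12  0.17]
```

View pics/w10.png

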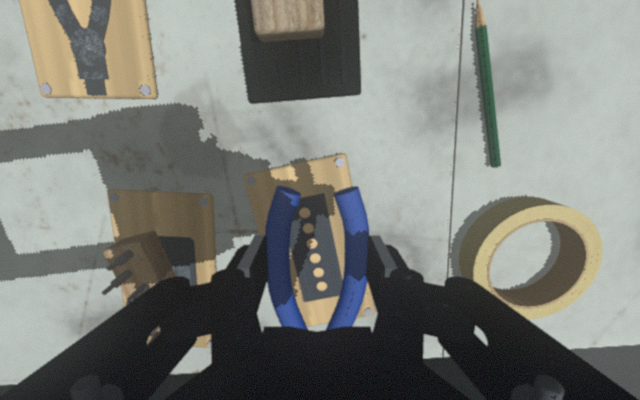

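View pics/s10.png

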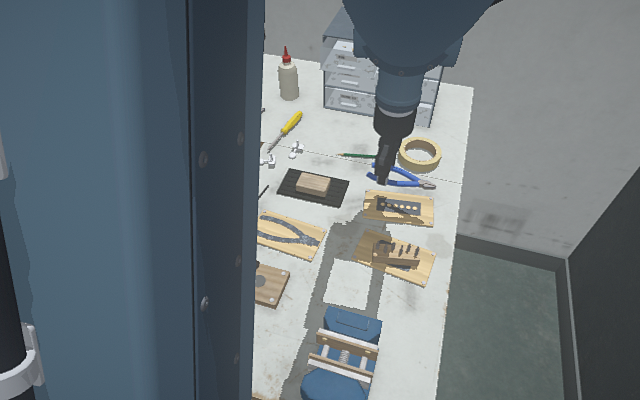

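```bash
python3 - <<'E'
from h import *
d=np.load('w10.npz');a=np.radians(40.94)
m=np.array([.5617,-.3099])-.0322*np.array([np.cos(a),np.sin(a)])
rect(d,d['im'],m,40.94,.0945,'rect10',grid=[(-27,45),(27,70.5)])
# target: mid (.578,-.083) axis 40.0
t=np.radians(40.0);T=np.array([.578,-.083])+.0322*np.array([np.cos(t),np.sin(t)]);print(T)
st();print(go([*T,.11],-50));print(go([*T,.030],-50))
E
```

```text
[ 0.60266663 -0.06230224]
t 13.45 tcp [ 0.5601 -0.3087  0.1088] yaw -49.07 op 0.597 F [ 0.1 -0.4 -1.6] q [-0.69  0.48  1.54 -0.    1.12  0.17]
({'x': -15.83, 'y': -0.16, 'z': 19.36, 'ax': 0.0, 'ay': 0.016, 'az': 0.002}, 'rows 4.0')
({'x': -15.84, 'y': 7.84, 'z': 19.36, 'ax': 0.0, 'ay': 0.016, 'az': 0.002}, 'rows 4.2')
```

View pics/rect10.png

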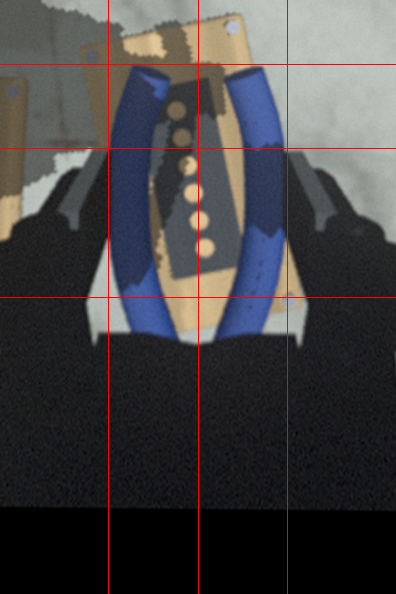

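apply_moves(
  increments=[
    {"x": -4, "y": -0.2, "z": 4.8, "ax": 0, "ay": 0.016, "az": 0, "grip": 1},
    {"x": -8, "y": -0.2, "z": 9.7, "ax": 0, "ay": 0.016, "az": 0, "grip": 1},
    {"x": -12, "y": -0.2, "z": 14.5, "ax": 0, "ay": 0.016, "az": 0, "grip": 1},
    {"x": -15, "y": -0.2, "z": 18.4, "ax": 0, "ay": 0.016, "az": 0, "grip": 1},
    {"x": -15.83, "y": 1, "z": 19.36, "ax": 0, "ay": 0.016, "az": 0.002, "grip": 1},
    {"x": -15.83, "y": 3, "z": 19.36, "ax": 0, "ay": 0.016, "az": 0.002, "grip": 1},
    {"x": -15.83, "y": 5, "z": 19.36, "ax": 0, "ay": 0.016, "az": 0.002, "grip": 1},
    {"x": -15.83, "y": 6.5, "z": 19.36, "ax": 0, "ay": 0.016, "az": 0.002, "grip": 1},
    {"x": -15.83, "y": 7, "z": 19.36, "ax": 0, "ay": 0.016, "az": 0.002, "grip": 1},
    {"x": -15.83, "y": 7, "z": 19.36, "ax": 0, "ay": 0.016, "az": 0.002, "grip": 1},
  ],
)

```text
time_s: 14.7
eef_pos: [0.6026, -0.063, 0.038]
eef_rot: [-0.641, 0.641, -0.299, 0.299]
wrist_force: [1.1, 0.6, -1.8]
opening: 0.598
```

```bash
python3 - <<'E'
from h import *
T=[0.60267,-0.0623]
st();print(go([*T,.0295],-50))
E
```

```text
t 14.7 tcp [ 0.6026 -0.063   0.038 ] yaw -50.04 op 0.598 F [ 1.1  0.6 -1.8] q [-0.3   0.52  1.65 -0.    0.97  0.57]
({'x': -0.05, 'y': 0.85, 'z': 0.05, 'ax': 0.0, 'ay': -0.001, 'az': -0.0}, 'rows 0.1')
```

apply_moves(
  increments=[
    {"x": -0.05, "y": 0.5, "z": 0.05, "ax": 0, "ay": 0, "az": 0, "grip": 1},
    {"x": -0.05, "y": 0.85, "z": 0.05, "ax": 0, "ay": 0, "az": 0, "grip": 1},
    {"x": -0.05, "y": 0.9, "z": 0.05, "ax": 0, "ay": 0, "az": 0, "grip": 1},
    {"x": -0.05, "y": 0.9, "z": 0.05, "ax": 0, "ay": 0, "az": 0, "grip": 1},
  ],
)

```text
time_s: 15.2
eef_pos: [0.6031, -0.0624, 0.03]
eef_rot: [-0.641, 0.641, -0.299, 0.299]
wrist_force: [-2.3, -0.4, 5.7]
opening: 0.598
```

```bash
python3 - <<'E'
from h import *
st()
E
```

```text
t 15.2 tcp [ 0.6031 -0.0624  0.03  ] yaw -50.02 op 0.598 F [-2.3 -0.4  5.7] q [-0.3   0.54  1.65 -0.    0.96  0.57]
```

Contact at 5.7 N; release and lift, then back for a look.

apply_moves(
  increments=[
    {"x": 0, "y": 0, "z": 0, "ax": 0, "ay": 0, "az": 0, "grip": 0},
    {"x": 0, "y": 0, "z": 0, "ax": 0, "ay": 0, "az": 0, "grip": 0},
    {"x": 0, "y": 0, "z": 0, "ax": 0, "ay": 0, "az": 0, "grip": 0},
    {"x": 0, "y": 0, "z": 0, "ax": 0, "ay": 0, "az": 0, "grip": 0},
    {"x": 0, "y": -3, "z": 0, "ax": 0, "ay": 0, "az": 0, "grip": 0},
    {"x": 0, "y": -8, "z": 0, "ax": 0, "ay": 0, "az": 0, "grip": 0},
    {"x": 0, "y": -13, "z": -5, "ax": 0, "ay": 0, "az": 0, "grip": 0},
    {"x": 0, "y": -15, "z": -8, "ax": 0, "ay": 0, "az": 0, "grip": 0},
    {"x": 0, "y": -15, "z": -8, "ax": 0, "ay": 0, "az": 0, "grip": 0},
    {"x": 0, "y": -15, "z": -8, "ax": 0, "ay": 0, "az": 0, "grip": 0},
  ],
)

```text
time_s: 16.45
eef_pos: [0.5418, -0.1134, 0.1796]
eef_rot: [0.641, -0.641, 0.299, -0.299]
wrist_force: [-0.3, 0.2, -1.1]
opening: 0.997
```

```bash
python3 - <<'E'
from h import *
st();p,im=shot(name='w11')
for k,z in (('side_cutters_mid',.0115),('cutter_board_mid',.006)):
    for r in regions_of('wrist',k)[:1]: print(k,round(r['p'],2),np.round(r['rect']),mrect(p,r['mask'],z))
rect(p,im,[.578,-.083],40,.0115,'rect11',grid=[(-27,-70.5),(27,70.5)])
print(go([.42,-.30,.19],-45))
E
```

```text
t 16.45 tcp [ 0.5418 -0.1134  0.1796] yaw -50.05 op 0.997 F [-0.3  0.2 -1.1] q [-0.42  0.21  1.73  0.    1.2   0.45]
side_cutters_mid 0.7 [314. 138.  59. 143.] (array([577.2, -80.9]), 36.6, 139.1, 54.5)
cutter_board_mid 0.69 [316. 136.  94. 158.] (array([577.8, -82.9]), 40.1, 150.6, 84.3)
({'x': 6.51, 'y': -1.13, 'z': -21.35, 'ax': 0.001, 'ay': -0.087, 'az': -0.002}, 'rows 3.6')
```

View pics/rect11.png

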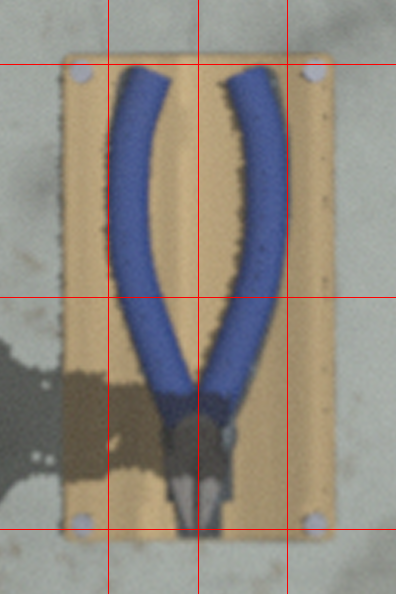

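```bash
python3 - <<'E'
from h import *
st();print(go([.41,-.32,.19],-45))
E
```

```text
t 16.6 tcp [ 0.5416 -0.1128  0.1786] yaw -49.97 op 0.995 F [-0.   0.3 -0.4] q [-0.42  0.22  1.73 -0.    1.2   0.45]
({'x': 7.4, 'y': -1.13, 'z': -23.41, 'ax': 0.001, 'ay': -0.087, 'az': -0.002}, 'rows 3.9')
```

apply_moves(
  increments=[
    {"x": 1.8, "y": -1, "z": -5.8, "ax": 0, "ay": -0.03, "az": 0, "grip": 0},
    {"x": 3.7, "y": -1.1, "z": -11.7, "ax": 0, "ay": -0.06, "az": 0, "grip": 0},
    {"x": 5.5, "y": -1.1, "z": -17.5, "ax": 0, "ay": -0.087, "az": 0, "grip": 0},
    {"x": 7, "y": -1.1, "z": -22, "ax": 0, "ay": -0.087, "az": 0, "grip": 0},
    {"x": 7.4, "y": -1.1, "z": -23.4, "ax": 0, "ay": -0.087, "az": 0, "grip": 0},
    {"x": 7.4, "y": -1.1, "z": -23.4, "ax": 0, "ay": -0.087, "az": 0, "grip": 0},
    {"x": 7.4, "y": -1.1, "z": -23.4, "ax": 0, "ay": -0.087, "az": 0, "grip": 0},
    {"x": 7.4, "y": -1.1, "z": -23.4, "ax": 0, "ay": -0.087, "az": 0, "grip": 0},
  ],
)

```text
time_s: 17.6
eef_pos: [0.4109, -0.3187, 0.1896]
eef_rot: [0.654, -0.653, 0.271, -0.269]
wrist_force: [-0.5, -0.7, 0.1]
opening: 1.0
```

```bash
python3 - <<'E'
from h import *
st();p,im=shot(name='w12')
for k,z in (('bit_block_mid',.03),('bit_board_mid',.006),('sanding_board_mid',.006)):
    for r in regions_of('wrist',k)[:2]: print(k,round(r['p'],2),np.round(r['rect']),mrect(p,r['mask'],z))
for k,z in (('bit_block_mid',.018),('sanding_board_mid',.006),('bit_board_mid',.006)):
    for r in pinpoint('wrist',k)[:2]: print(k,np.round(r['xy'],1),round(r['p'],2),unproj(p,r['xy'],z).round(4))
E
```

```text
t 17.6 tcp [ 0.4109 -0.3187  0.1896] yaw -44.86 op 1.0 F [-0.5 -0.7  0.1] q [-0.89  0.13  1.81 -0.    1.21 -0.1 ]
bit_block_mid 0.87 [274. 133.  55.  99.] (array([ 421.9, -249.8]), 56.1, 90.2, 34.5)
bit_board_mid 0.93 [408. 109.  87. 163.] (array([ 530. , -332.1]), 52.5, 151.4, 85.9)
bit_block_mid [272.8 133.9] 0.89 [[ 0.4183 -0.2482  0.018 ]]
sanding_board_mid [284.8 127.9] 0.87 [[ 0.4297 -0.252   0.006 ]]
bit_board_mid [411.6 116.6] 0.89 [[ 0.5291 -0.3354  0.006 ]]
```

View pics/w12.png

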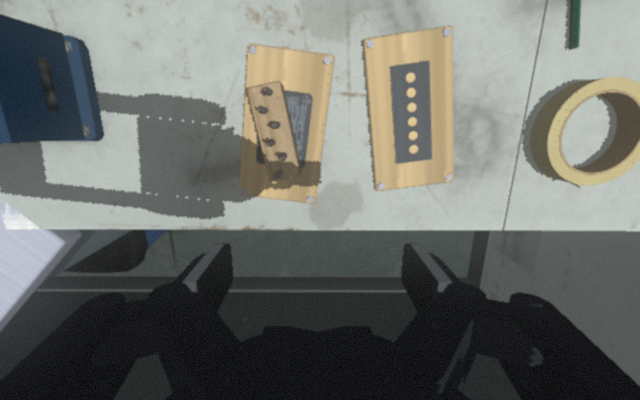

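```bash
python3 - <<'E'
from h import *
d=np.load('w12.npz')
rect(d,d['im'],[.4215,-.2495],56,.030,'ra',W=45,H=75,s=3.5,grid=[(-16,-45),(16,45)])
rect(d,d['im'],[.530,-.332],52.5,.006,'rb',W=45,H=80,s=3.5,grid=[(-19,-48),(19,48)])
a=cv2.imread('pics/ra.png');b=cv2.imread('pics/rb.png')
o=np.zeros((560,640,3),np.uint8);o[:a.shape[0],:a.shape[1]]=a;o[:b.shape[0],320:320+b.shape[1]]=b
cv2.imwrite('pics/rab.png',o)
E
```

```text
(no output)
```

View pics/rab.png

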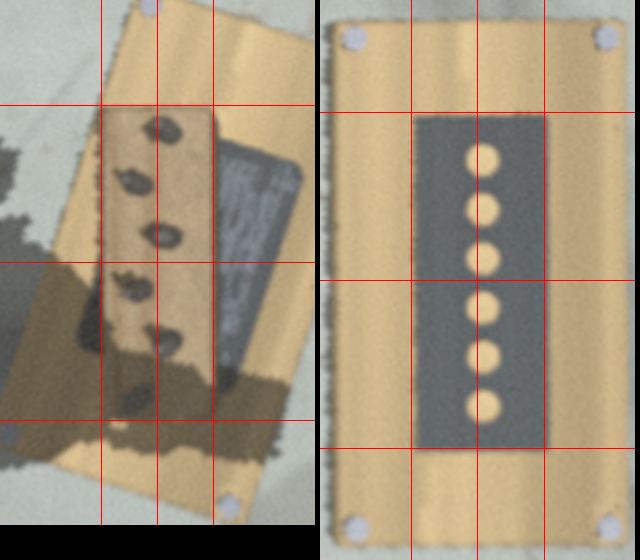

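```bash
python3 - <<'E'
from h import *
st();print(go([.4218,-.2495,.14],-34));print(go([.4218,-.2495,.032],-34))
E
```

```text
t 17.95 tcp [ 0.4102 -0.3198  0.1898] yaw -44.96 op 1.002 F [-0.3  1.1 -0. ] q [-0.89  0.13  1.81 -0.    1.21 -0.11]
({'x': -4.14, 'y': 4.98, 'z': 5.8, 'ax': 0.001, 'ay': -0.191, 'az': -0.002}, 'rows 1.4')
({'x': -4.13, 'y': 15.78, 'z': 5.81, 'ax': 0.001, 'ay': -0.191, 'az': -0.002}, 'rows 2.8')
```

apply_moves(
  increments=[
    {"x": -3, "y": 2, "z": 4, "ax": 0, "ay": -0.1, "az": 0, "grip": 0},
    {"x": -4.13, "y": 4, "z": 5.8, "ax": 0, "ay": -0.191, "az": 0, "grip": 0},
    {"x": -4.13, "y": 5, "z": 5.8, "ax": 0, "ay": -0.191, "az": 0, "grip": 0},
    {"x": -4.13, "y": 7, "z": 5.8, "ax": 0, "ay": -0.191, "az": 0, "grip": 0},
    {"x": -4.13, "y": 10, "z": 5.8, "ax": 0, "ay": -0.191, "az": 0, "grip": 0},
    {"x": -4.13, "y": 13, "z": 5.81, "ax": 0.001, "ay": -0.191, "az": -0.002, "grip": 0},
    {"x": -4.13, "y": 15, "z": 5.81, "ax": 0.001, "ay": -0.191, "az": -0.002, "grip": 0},
    {"x": -4.13, "y": 15.75, "z": 5.81, "ax": 0.001, "ay": -0.191, "az": -0.002, "grip": 0},
    {"x": -4.13, "y": 15.75, "z": 5.81, "ax": 0.001, "ay": -0.191, "az": -0.002, "grip": 0},
    {"x": -4.13, "y": 15.75, "z": 5.81, "ax": 0.001, "ay": -0.191, "az": -0.002, "grip": 0},
  ],
)

```text
time_s: 19.2
eef_pos: [0.4224, -0.2503, 0.0333]
eef_rot: [-0.676, 0.676, -0.206, 0.208]
wrist_force: [1.4, 0.2, 0.2]
opening: 0.997
```

```bash
python3 - <<'E'
from h import *
st();shot(name='w13')
E
```

```text
t 19.2 tcp [ 0.4224 -0.2503  0.0333] yaw -34.05 op 0.997 F [1.4 0.2 0.2] q [-0.78  0.33  1.95  0.    0.86 -0.18]
```

View pics/w13.png

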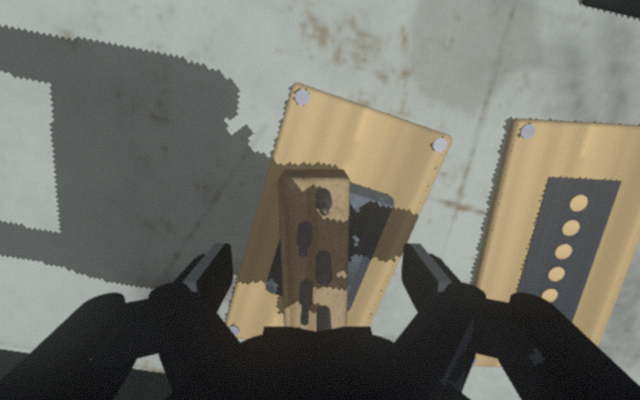

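The block (columns 280–350) is centred between the fingers and parallel to them. Closing and lifting.

apply_moves(
  increments=[
    {"x": 0, "y": 0, "z": 0, "ax": 0, "ay": 0, "az": 0, "grip": 1},
    {"x": 0, "y": 0, "z": 0, "ax": 0, "ay": 0, "az": 0, "grip": 1},
    {"x": 0, "y": 0, "z": 0, "ax": 0, "ay": 0, "az": 0, "grip": 1},
    {"x": 0, "y": 0, "z": 0, "ax": 0, "ay": 0, "az": 0, "grip": 1},
    {"x": 0, "y": 0, "z": 0, "ax": 0, "ay": 0, "az": 0, "grip": 1},
    {"x": 0, "y": 0, "z": 0, "ax": 0, "ay": 0, "az": 0, "grip": 1},
    {"x": 0, "y": 0, "z": 0, "ax": 0, "ay": 0, "az": 0, "grip": 1},
    {"x": 0, "y": -2, "z": 0, "ax": 0, "ay": 0, "az": 0, "grip": 1},
    {"x": 0, "y": -5, "z": 0, "ax": 0, "ay": 0, "az": 0, "grip": 1},
    {"x": 0, "y": -8, "z": 0, "ax": 0, "ay": 0, "az": 0, "grip": 1},
    {"x": 0, "y": -8, "z": 0, "ax": 0, "ay": 0, "az": 0, "grip": 1},
    {"x": 0, "y": -8, "z": 0, "ax": 0, "ay": 0, "az": 0, "grip": 1},
  ],
)

```text
time_s: 20.75
eef_pos: [0.4216, -0.2495, 0.1123]
eef_rot: [0.676, -0.676, 0.207, -0.207]
wrist_force: [-0.7, -0.1, -1.5]
opening: 0.36
```

```bash
python3 - <<'E'
from h import *
o=st();p,im=shot(name='w14')
dz=o['eef_pos'][2]-.0328
x=rot(o).as_matrix()[:,0];yaw=np.degrees(np.arctan2(x[1],x[0]))
rect(p,im,o['eef_pos'][:2],yaw+90,.030+dz,'r14',W=45,H=75,s=3.5,grid=[(-16,-45),(16,45)])
print(go([.5305,-.3333,.115],-37.5));print(go([.5305,-.3333,.036],-37.5))
E
```

```text
t 20.75 tcp [ 0.4216 -0.2495  0.1123] yaw -34.04 op 0.36 F [-0.7 -0.1 -1.5] q [-0.78  0.18  1.93  0.    1.03 -0.18]
({'x': 13.74, 'y': -0.31, 'z': -0.85, 'ax': -0.0, 'ay': 0.06, 'az': -0.0}, 'rows 2.2')
({'x': 13.74, 'y': 7.59, 'z': -0.86, 'ax': -0.0, 'ay': 0.06, 'az': -0.0}, 'rows 2.5')
```

View pics/r14.png

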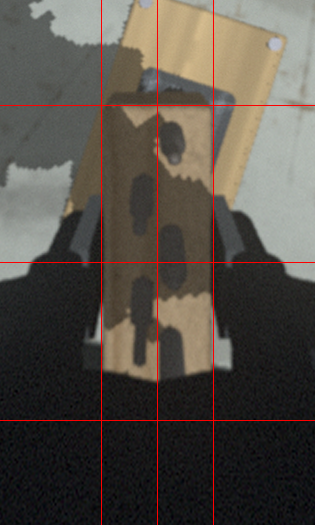

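apply_moves(
  increments=[
    {"x": 5, "y": -0.3, "z": -0.3, "ax": 0, "ay": 0.03, "az": 0, "grip": 1},
    {"x": 10, "y": -0.3, "z": -0.6, "ax": 0, "ay": 0.06, "az": 0, "grip": 1},
    {"x": 13.3, "y": -0.3, "z": -0.85, "ax": 0, "ay": 0.06, "az": 0, "grip": 1},
    {"x": 13.74, "y": 1, "z": -0.85, "ax": 0, "ay": 0.06, "az": 0, "grip": 1},
    {"x": 13.74, "y": 4, "z": -0.85, "ax": 0, "ay": 0.06, "az": 0, "grip": 1},
    {"x": 13.74, "y": 6, "z": -0.85, "ax": 0, "ay": 0.06, "az": 0, "grip": 1},
    {"x": 13.74, "y": 7.3, "z": -0.85, "ax": 0, "ay": 0.06, "az": 0, "grip": 1},
    {"x": 13.74, "y": 7.3, "z": -0.85, "ax": 0, "ay": 0.06, "az": 0, "grip": 1},
    {"x": 13.74, "y": 7.3, "z": -0.85, "ax": 0, "ay": 0.06, "az": 0, "grip": 1},
  ],
)

```text
time_s: 21.92
eef_pos: [0.531, -0.3337, 0.0398]
eef_rot: [-0.67, 0.67, -0.227, 0.228]
wrist_force: [0.8, 0.1, -0.2]
opening: 0.359
```

```bash
python3 - <<'E'
from h import *
st();print(go([.5305,-.3333,.0325],-37.5))
E
```

```text
t 21.93 tcp [ 0.531  -0.3337  0.0398] yaw -37.48 op 0.359 F [ 0.8  0.1 -0.2] q [-0.75  0.55  1.59  0.    0.99 -0.1 ]
({'x': -0.06, 'y': 0.73, 'z': -0.0, 'ax': -0.0, 'ay': 0.0, 'az': 0.001}, 'rows 0.1')
```

apply_moves(
  increments=[
    {"x": -0.03, "y": 0.4, "z": 0, "ax": 0, "ay": 0, "az": 0, "grip": 1},
    {"x": -0.05, "y": 0.73, "z": 0, "ax": 0, "ay": 0, "az": 0, "grip": 1},
    {"x": -0.05, "y": 0.75, "z": 0, "ax": 0, "ay": 0, "az": 0, "grip": 1},
    {"x": -0.05, "y": 0.75, "z": 0, "ax": 0, "ay": 0, "az": 0, "grip": 1},
  ],
)

```text
time_s: 22.42
eef_pos: [0.5312, -0.3339, 0.0338]
eef_rot: [-0.669, 0.67, -0.226, 0.228]
wrist_force: [-1.1, 1.8, 6.3]
opening: 0.36
```

```bash
python3 - <<'E'
from h import *
st()
E
```

```text
t 22.43 tcp [ 0.5312 -0.3339  0.0338] yaw -37.47 op 0.36 F [-1.1  1.8  6.3] q [-0.75  0.56  1.59  0.    0.98 -0.1 ]
```

apply_moves(
  increments=[
    {"x": 0, "y": 0, "z": 0, "ax": 0, "ay": 0, "az": 0, "grip": 0},
    {"x": 0, "y": 0, "z": 0, "ax": 0, "ay": 0, "az": 0, "grip": 0},
    {"x": 0, "y": 0, "z": 0, "ax": 0, "ay": 0, "az": 0, "grip": 0},
    {"x": 0, "y": 0, "z": 0, "ax": 0, "ay": 0, "az": 0, "grip": 0},
    {"x": 0, "y": -3, "z": 0, "ax": 0, "ay": 0, "az": 0, "grip": 0},
    {"x": 0, "y": -8, "z": 0, "ax": 0, "ay": 0, "az": 0, "grip": 0},
    {"x": -2, "y": -13, "z": -3, "ax": 0, "ay": 0, "az": 0, "grip": 0},
    {"x": -5, "y": -15, "z": -7, "ax": 0, "ay": 0, "az": 0, "grip": 0},
    {"x": -5, "y": -15, "z": -7, "ax": 0, "ay": 0, "az": 0, "grip": 0},
    {"x": -5, "y": -15, "z": -7, "ax": 0, "ay": 0, "az": 0, "grip": 0},
    {"x": -5, "y": -15, "z": -7, "ax": 0, "ay": 0, "az": 0, "grip": 0},
  ],
)

```text
time_s: 23.8
eef_pos: [0.449, -0.3581, 0.1826]
eef_rot: [0.67, -0.67, 0.226, -0.227]
wrist_force: [0.0, 0.0, 0.6]
opening: 1.002
```

```bash
python3 - <<'E'
from h import *
st();p,im=shot(name='w15')
for k,z in (('bit_block_mid',.03),('bit_board_mid',.006),('sanding_board_mid',.006)):
    for r in regions_of('wrist',k)[:2]: print(k,round(r['p'],2),np.round(r['rect']),mrect(p,r['mask'],z))
rect(p,im,[.429,-.252],37.7,.006,'ra',W=45,H=80,s=3.5,grid=[(-26,-38),(26,38)])
rect(p,im,[.5305,-.3333],52.5,.030,'rb',W=45,H=80,s=3.5,grid=[(-16,-45),(16,45)])
a=cv2.imread('pics/ra.png');b=cv2.imread('pics/rb.png')
o=np.zeros((560,640,3),np.uint8);o[:a.shape[0],:a.shape[1]]=a;o[:b.shape[0],320:320+b.shape[1]]=b
cv2.imwrite('pics/rab2.png',o)
E
```

```text
t 23.8 tcp [ 0.449  -0.3581  0.1826] yaw -37.42 op 1.002 F [0.  0.  0.6] q [-0.88  0.25  1.68  0.    1.21 -0.23]
bit_block_mid 0.8 [372. 117.  46. 101.] (array([ 529.6, -332.5]), 52.2, 88.0, 33.9)
bit_board_mid 0.6 [368. 112.  89. 154.] (array([ 530.2, -332.7]), 52.9, 150.3, 84.0)
sanding_board_mid 0.71 [240. 110. 110. 176.] (array([ 428. , -251.8]), 37.4, 152.3, 85.3)
```

View pics/rab2.png

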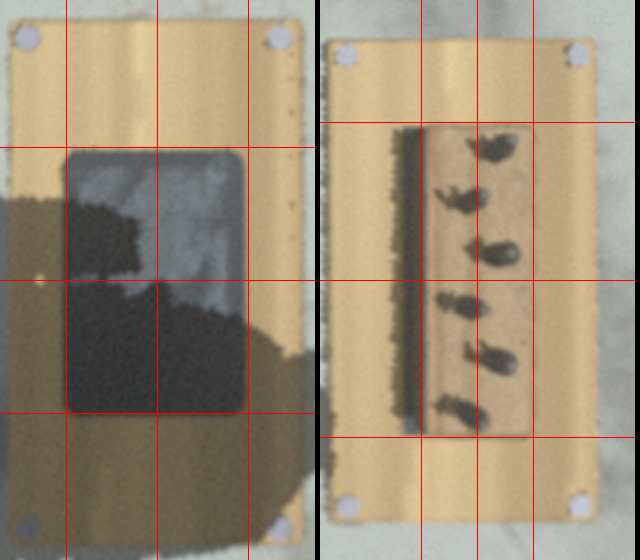

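View pics/w15.png

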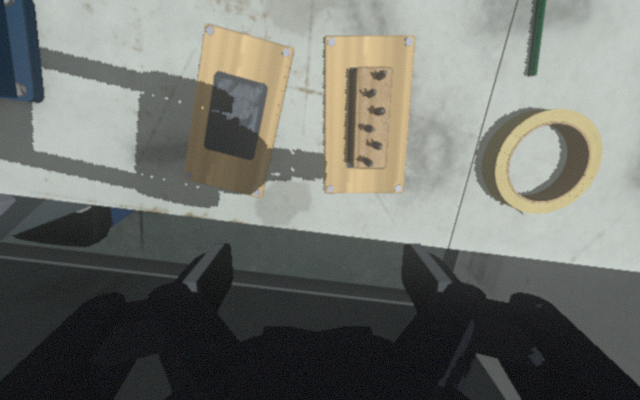

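```bash
python3 - <<'E'
from h import *
st();print(go([.62,-.24,.17],-45))
E
```

```text
t 24.0 tcp [ 0.449  -0.3582  0.1828] yaw -37.41 op 0.998 F [ 0.6 -0.4  0. ] q [-0.88  0.25  1.68  0.    1.21 -0.23]
({'x': 6.4, 'y': 1.3, 'z': 19.78, 'ax': -0.001, 'ay': 0.132, 'az': 0.002}, 'rows 3.3')
```

apply_moves(
  increments=[
    {"x": 1.8, "y": 0, "z": 5.5, "ax": 0, "ay": 0.04, "az": 0, "grip": 0},
    {"x": 3.6, "y": 0.5, "z": 11, "ax": 0, "ay": 0.09, "az": 0, "grip": 0},
    {"x": 5.4, "y": 1, "z": 16.5, "ax": 0, "ay": 0.132, "az": 0, "grip": 0},
    {"x": 6.4, "y": 1.3, "z": 19.3, "ax": 0, "ay": 0.132, "az": 0, "grip": 0},
    {"x": 6.4, "y": 1.3, "z": 19.8, "ax": 0, "ay": 0.132, "az": 0, "grip": 0},
    {"x": 6.4, "y": 1.3, "z": 19.8, "ax": 0, "ay": 0.132, "az": 0, "grip": 0},
    {"x": 6.4, "y": 1.3, "z": 19.8, "ax": 0, "ay": 0.132, "az": 0, "grip": 0},
    {"x": 6.4, "y": 1.3, "z": 19.8, "ax": 0, "ay": 0.132, "az": 0, "grip": 0},
  ],
)

```text
time_s: 25.0
eef_pos: [0.6195, -0.2408, 0.1703]
eef_rot: [-0.653, 0.653, -0.27, 0.272]
wrist_force: [-0.1, -0.2, 0.5]
opening: 0.999
```

```bash
python3 - <<'E'
from h import *
st();p,im=shot(name='w16')
for k,z in (('sanding_block_mid',.03),('rubber_mat_mid',.006)):
    for r in regions_of('wrist',k)[:1]: print(k,round(r['p'],2),np.round(r['rect']),mrect(p,r['mask'],z))
rect(p,im,[.669,-.191],45,.030,'r16',W=60,H=85,s=3.3,grid=[(-23,-35),(23,35)])
E
```

```text
t 25.0 tcp [ 0.6195 -0.2408  0.1703] yaw -45.06 op 0.999 F [-0.1 -0.2  0.5] q [-0.55  0.45  1.44  0.    1.25  0.24]
sanding_block_mid 0.6 [317. 120.  51.  77.] (array([ 667.1, -191.8]), 45.1, 67.3, 43.7)
rubber_mat_mid 0.93 [323. 114.  99. 164.] (array([ 672.4, -193.8]), 44.9, 152.2, 85.1)
```

View pics/r16.png

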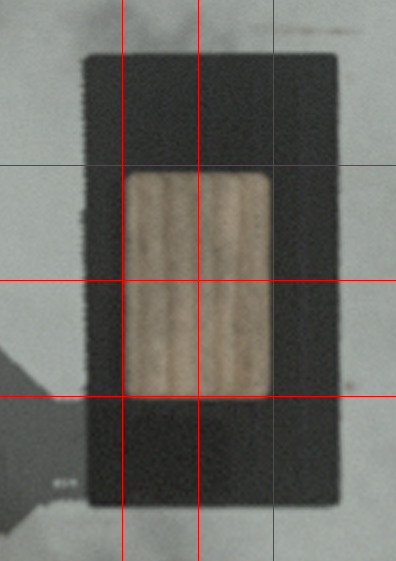

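```bash
python3 - <<'E'
from h import *
st();print(go([.6682,-.1918,.032],-45))
E
```

```text
t 25.15 tcp [ 0.6198 -0.2404  0.1702] yaw -45.03 op 1.003 F [ 0.3  0.9 -0.4] q [-0.55  0.45  1.44  0.    1.25  0.24]
({'x': -0.05, 'y': 13.83, 'z': 6.85, 'ax': -0.001, 'ay': -0.001, 'az': 0.002}, 'rows 2.5')
```

apply_moves(
  increments=[
    {"x": -0.05, "y": 2, "z": 5, "ax": 0, "ay": 0, "az": 0, "grip": 0},
    {"x": -0.05, "y": 4, "z": 6.85, "ax": 0, "ay": 0, "az": 0, "grip": 0},
    {"x": -0.05, "y": 6, "z": 6.85, "ax": 0, "ay": 0, "az": 0, "grip": 0},
    {"x": -0.05, "y": 9, "z": 6.85, "ax": 0, "ay": 0, "az": 0, "grip": 0},
    {"x": -0.05, "y": 12, "z": 6.85, "ax": 0, "ay": 0, "az": 0.002, "grip": 0},
    {"x": -0.05, "y": 13.8, "z": 6.85, "ax": 0, "ay": 0, "az": 0.002, "grip": 0},
    {"x": -0.05, "y": 13.85, "z": 6.85, "ax": 0, "ay": 0, "az": 0.002, "grip": 0},
    {"x": -0.05, "y": 13.85, "z": 6.85, "ax": 0, "ay": 0, "az": 0.002, "grip": 0},
    {"x": -0.05, "y": 13.85, "z": 6.85, "ax": 0, "ay": 0, "az": 0.002, "grip": 0},
  ],
)

```text
time_s: 26.28
eef_pos: [0.6692, -0.1924, 0.0336]
eef_rot: [0.653, -0.653, 0.27, -0.272]
wrist_force: [0.7, 0.3, -0.1]
opening: 1.003
```

```bash
python3 - <<'E'
from h import *
st();print(go([.6682,-.1918,.032],-45))
E
```

```text
t 26.27 tcp [ 0.6692 -0.1924  0.0336] yaw -45.03 op 1.003 F [ 0.7  0.3 -0.1] q [-0.45  0.69  1.39  0.    1.06  0.34]
({'x': -0.11, 'y': 0.16, 'z': -0.03, 'ax': -0.002, 'ay': -0.001, 'az': 0.003}, 'rows 0.0')
```

apply_moves(
  increments=[
    {"x": 0, "y": 0.1, "z": 0, "ax": 0, "ay": 0, "az": 0, "grip": 1},
    {"x": 0, "y": 0.1, "z": 0, "ax": 0, "ay": 0, "az": 0, "grip": 1},
    {"x": 0, "y": 0.1, "z": 0, "ax": 0, "ay": 0, "az": 0, "grip": 1},
    {"x": 0, "y": 0.1, "z": 0, "ax": 0, "ay": 0, "az": 0, "grip": 1},
    {"x": 0, "y": 0.1, "z": 0, "ax": 0, "ay": 0, "az": 0, "grip": 1},
    {"x": 0, "y": 0.1, "z": 0, "ax": 0, "ay": 0, "az": 0, "grip": 1},
    {"x": 0, "y": -2, "z": 0, "ax": 0, "ay": 0, "az": 0, "grip": 1},
    {"x": 0, "y": -5, "z": 0, "ax": 0, "ay": 0, "az": 0, "grip": 1},
    {"x": 0, "y": -8, "z": 0, "ax": 0, "ay": 0, "az": 0, "grip": 1},
    {"x": 0, "y": -8.5, "z": 0, "ax": 0, "ay": 0, "az": 0, "grip": 1},
    {"x": 0, "y": -8.5, "z": 0, "ax": 0, "ay": 0, "az": 0, "grip": 1},
  ],
)

```text
time_s: 27.65
eef_pos: [0.6687, -0.1922, 0.1185]
eef_rot: [0.653, -0.653, 0.27, -0.272]
wrist_force: [0.2, -0.3, -2.0]
opening: 0.512
```

```bash
python3 - <<'E'
from h import *
o=st();p,im=shot(name='w17')
o=ctrl.get_obs();dz=o['eef_pos'][2]-.0328
x=rot(o).as_matrix()[:,0];yaw=np.degrees(np.arctan2(x[1],x[0]))
rect(p,im,o['eef_pos'][:2],yaw+90,.030+dz,'r17',W=45,H=75,s=3.5,grid=[(-23,-35),(23,35)])
print(go([.428,-.2516,.12],-52.2))
E
```

```text
t 27.65 tcp [ 0.6687 -0.1922  0.1185] yaw -45.03 op 0.512 F [ 0.2 -0.3 -2. ] q [-0.45  0.57  1.37  0.    1.19  0.34]
({'x': -12.75, 'y': -0.29, 'z': -21.2, 'ax': -0.001, 'ay': 0.125, 'az': 0.001}, 'rows 4.0')
```

View pics/r17.png

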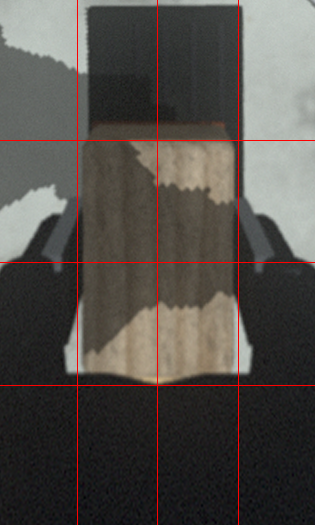

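apply_moves(
  increments=[
    {"x": -3, "y": -0.3, "z": -5, "ax": 0, "ay": 0.04, "az": 0, "grip": 1},
    {"x": -6, "y": -0.3, "z": -10, "ax": 0, "ay": 0.08, "az": 0, "grip": 1},
    {"x": -9, "y": -0.3, "z": -15, "ax": 0, "ay": 0.125, "az": 0, "grip": 1},
    {"x": -12, "y": -0.3, "z": -20, "ax": 0, "ay": 0.125, "az": 0, "grip": 1},
    {"x": -12.75, "y": 1, "z": -21.2, "ax": 0, "ay": 0.125, "az": 0, "grip": 1},
    {"x": -12.75, "y": 4, "z": -21.2, "ax": 0, "ay": 0.125, "az": 0, "grip": 1},
    {"x": -12.75, "y": 6.5, "z": -21.2, "ax": 0, "ay": 0.125, "az": 0, "grip": 1},
    {"x": -12.75, "y": 7.8, "z": -21.2, "ax": 0, "ay": 0.125, "az": 0, "grip": 1},
    {"x": -12.75, "y": 7.8, "z": -21.2, "ax": 0, "ay": 0.125, "az": 0, "grip": 1},
    {"x": -12.75, "y": 7.8, "z": -21.2, "ax": 0, "ay": 0.125, "az": 0, "grip": 1},
  ],
)

```text
time_s: 28.95
eef_pos: [0.4287, -0.2519, 0.0396]
eef_rot: [0.635, -0.635, 0.31, -0.312]
wrist_force: [0.6, -0.7, -1.0]
opening: 0.51
```

```bash
python3 - <<'E'
from h import *
st();print(go([.428,-.2516,.0325],-52.2))
E
```

```text
t 28.95 tcp [ 0.4287 -0.2519  0.0396] yaw -52.17 op 0.51 F [ 0.6 -0.7 -1. ] q [-0.77  0.33  1.94  0.    0.88  0.14]
({'x': -0.07, 'y': 0.7, 'z': -0.04, 'ax': -0.001, 'ay': 0.0, 'az': 0.002}, 'rows 0.1')
```

apply_moves(
  increments=[
    {"x": -0.05, "y": 0.4, "z": -0.04, "ax": 0, "ay": 0, "az": 0, "grip": 1},
    {"x": -0.06, "y": 0.7, "z": -0.04, "ax": 0, "ay": 0, "az": 0, "grip": 1},
    {"x": -0.06, "y": 0.75, "z": -0.04, "ax": 0, "ay": 0, "az": 0, "grip": 1},
    {"x": -0.06, "y": 0.75, "z": -0.04, "ax": 0, "ay": 0, "az": 0, "grip": 1},
  ],
)

```text
time_s: 29.45
eef_pos: [0.4285, -0.252, 0.0333]
eef_rot: [-0.635, 0.635, -0.31, 0.312]
wrist_force: [-3.4, 0.7, 9.2]
opening: 0.514
```

```bash
python3 - <<'E'
from h import *
st()
E
```

```text
t 29.45 tcp [ 0.4285 -0.252   0.0333] yaw -52.17 op 0.514 F [-3.4  0.7  9.2] q [-0.77  0.34  1.94  0.    0.86  0.14]
```

apply_moves(
  increments=[
    {"x": 0, "y": 0, "z": 0, "ax": 0, "ay": 0, "az": 0, "grip": 0},
    {"x": 0, "y": 0, "z": 0, "ax": 0, "ay": 0, "az": 0, "grip": 0},
    {"x": 0, "y": 0, "z": 0, "ax": 0, "ay": 0, "az": 0, "grip": 0},
    {"x": 0, "y": 0, "z": 0, "ax": 0, "ay": 0, "az": 0, "grip": 0},
    {"x": 0, "y": -3, "z": 0, "ax": 0, "ay": 0, "az": 0, "grip": 0},
    {"x": 0, "y": -8, "z": 0, "ax": 0, "ay": 0, "az": 0, "grip": 0},
    {"x": 1, "y": -13, "z": -3, "ax": 0, "ay": 0, "az": 0, "grip": 0},
    {"x": 3, "y": -15, "z": -6, "ax": 0, "ay": 0, "az": 0, "grip": 0},
    {"x": 3, "y": -15, "z": -6, "ax": 0, "ay": 0, "az": 0, "grip": 0},
    {"x": 3, "y": -15, "z": -6, "ax": 0, "ay": 0, "az": 0, "grip": 0},
    {"x": 3, "y": -15, "z": -6, "ax": 0, "ay": 0, "az": 0, "grip": 0},
  ],
)

```text
time_s: 30.82
eef_pos: [0.3988, -0.3108, 0.1818]
eef_rot: [0.636, -0.635, 0.311, -0.311]
wrist_force: [-0.5, 0.8, 0.0]
opening: 1.0
```

```bash
python3 - <<'E'
from h import *
st();p,im=shot(name='w18')
for k,z in (('sanding_block_mid',.03),('sanding_board_mid',.006),('bit_block_mid',.03),('bit_board_mid',.006)):
    for r in regions_of('wrist',k)[:1]: print(k,round(r['p'],2),np.round(r['rect']),mrect(p,r['mask'],z))
rect(p,im,[.428,-.2516],37.8,.030,'ra',W=45,H=80,s=3.5,grid=[(-23,-35),(23,35)])
rect(p,im,[.428,-.2516],37.8,.006,'rb',W=45,H=80,s=3.5,grid=[(-26,-38),(26,38)])
a=cv2.imread('pics/ra.png');b=cv2.imread('pics/rb.png')
o=np.zeros((560,640,3),np.uint8);o[:a.shape[0],:a.shape[1]]=a;o[:b.shape[0],320:320+b.shape[1]]=b
cv2.imwrite('pics/rab3.png',o)
shot('top','t18');shot('scene','s18')
E
```

```text
t 30.82 tcp [ 0.3988 -0.3108  0.1818] yaw -52.12 op 1.0 F [-0.5  0.8  0. ] q [-0.9   0.11  1.85  0.    1.18  0.01]
sanding_block_mid 0.92 [286. 129.  52.  76.] (array([ 428.1, -252.2]), 37.6, 69.1, 44.8)
sanding_board_mid 0.96 [288. 123.  90. 155.] (array([ 428.1, -251.4]), 37.9, 151.4, 85.8)
bit_block_mid 0.91 [425.  93.  59. 110.] (array([ 527.7, -331.2]), 53.1, 91.3, 39.3)
bit_board_mid 0.95 [414.  90. 109. 180.] (array([ 529.6, -332.4]), 52.5, 151.1, 85.4)
```

View pics/rab3.png

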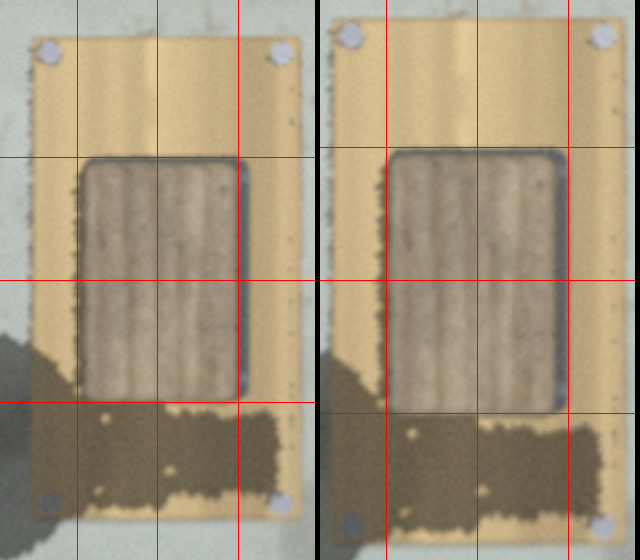

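View pics/w18.png

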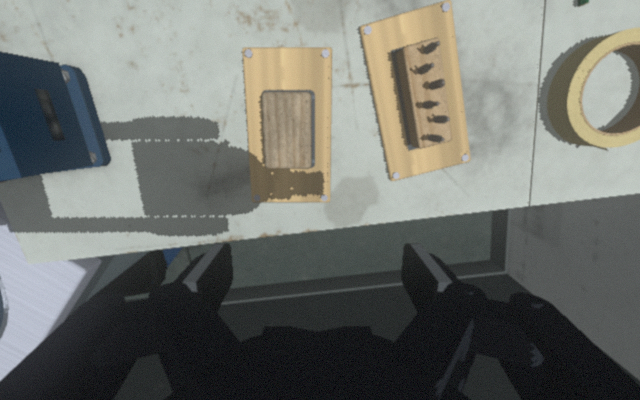

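View pics/t18.png

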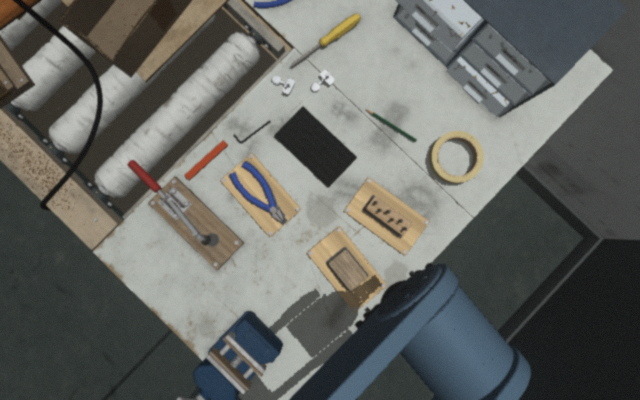

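```bash
python3 - <<'E'
import cv2
a=cv2.imread('pics/t18.png');cv2.imwrite('pics/t18z.png',cv2.resize(a[110:310,180:440],None,fx=3,fy=3,interpolation=cv2.INTER_CUBIC))
E
```

```text
(no output)
```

View pics/t18z.png

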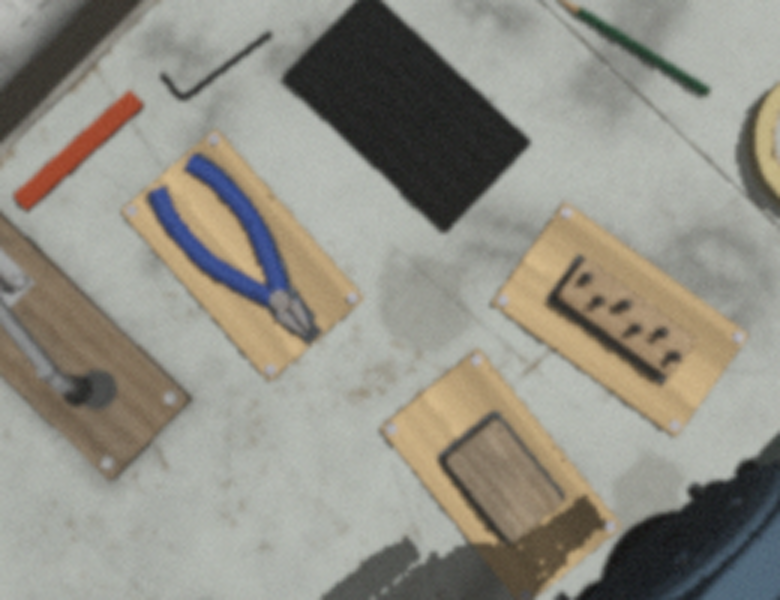

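```bash
python3 - <<'E'
from h import *
o=np.zeros((560,640,3),np.uint8)
for i,n in enumerate(('w18','t18')):
    d=np.load(n+'.npz');rect(d,d['im'],[.5305,-.3333],52.5,.030,'ra',W=45,H=80,s=3.5,grid=[(-16,-45),(16,45)])
    a=cv2.imread('pics/ra.png');o[:a.shape[0],320*i:320*i+a.shape[1]]=a
cv2.imwrite('pics/rab4.png',o)
E
```

```text
(no output)
```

View pics/rab4.png

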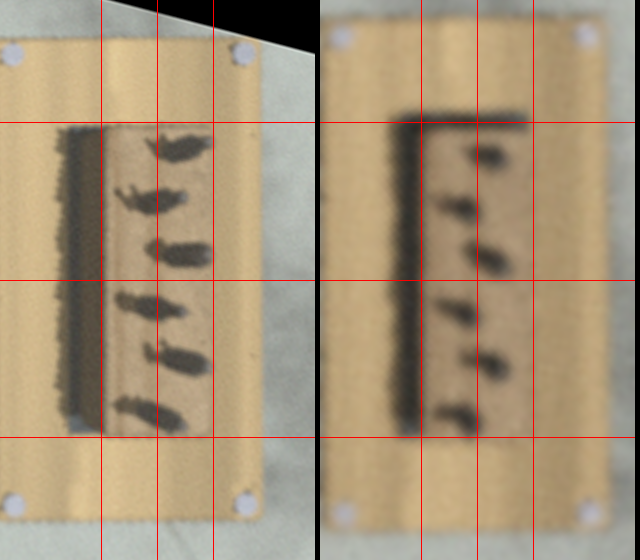

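```bash
python3 - <<'E'
from h import *
print(ticket.hand_in()); st()
E
```

```text
the job is handed in; nothing more can be done
None
the job is handed in; nothing more can be done
```

The three tools are each flat on their own board, the rubber mat is empty, and the job is handed in at about 31 s of the 96 s allowed. I parked the sanding block on the mat, placed the side cutters and then the bit block, and finally moved the sanding block from the mat to its board.

**Last checks**
- **Sanding block:** the wrist picture taken after release puts it within about 1 mm of its outline centre and within 0.5° of its direction.
- **Bit block:** the wrist and top pictures both put it within about 1 mm of the centre. The network masks disagreed by 1 to 3.5 mm, because they also take in the visible side of the block.
- **Side cutters:** they were measured when placed, with jaws on the outline's jaws, within about 1–1.5 mm and lined up with the 40° outline. The network mask read 36.6°, but the rectified picture showed them straight, so I went with the picture. The last top picture shows them lying the same way.
- **Bystanders:** the last top picture shows the hex key and the orange stick looking unmoved; I checked this by eye only.
- **Forces:** the highest wrist force I read was about 16 N, when setting the sanding block on the mat. The hand was clear of everything at hand-in.

One move call was refused at the start because its rows left out some keys; nothing moved.

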